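Refit the catch trough of the mandarin brushing machine

ROBOT

A 6-joint arm with a two-finger parallel gripper is mounted at the origin on the work surface. World frame = base frame: x ahead of the robot, y to its left, z up, the work surface at z = 0. Lengths are in m, angles in rad, forces in N, time in s.
With the tool pointing down it reaches from about 0.325 to 1 m from the base axis. Payload 5.1 kg.
Tool frame: the origin (TCP) lies between the finger pads; the fingertips stand bot.tcp_to_tips ahead of it and the grasp point (between the pads) lies 6 mm ahead of it (bot.tcp_to_tips is the distance from the TCP to the fingertips, in m); z points along the fingers, y is the direction in which the jaws open and shut (so a half turn about z gives the same grasp; the last joint's range is limited). The gripper opens to 85 mm and grips with 20 to 120 N. Pads are 22 mm wide; open, the fingers measure 114 mm over their backs; the gripper's body (76 mm by 85 mm) begins 54 mm behind the grasp point. The pads swing forward as they close: fully open they stand 13 mm farther back than shut.
Start: joints at [1.137, 0.124, 1.65, -0, 1.367, -0.083], TCP at [0.223, 0.61, 0.256] pointing down, gripper open.
Joint ranges: [-2.61, 2.61], [-1.02, 2.33], [0.03, 2.71], [-1.35, 4.49], [0.32, 2.68], [-2.91, 2.91]. Speed limits (rad/s): [2.57, 2.57, 3.14, 3.14, 3.14, 3.14].

INTERFACE

Orientations are given as a unit quaternion [w, x, y, z].
In Python, from bench import readout, cams, bot gives the robot as it stands.
- The arm moves only by the tool servo_tool, never from a script. Its argument "rows" is a list of rows, each a list of 3 entries, a list of its own where there are three numbers: the turn, a rotation vector about the tool's x, y, z in rad, then the shift along the tool's x, y, z in cm, then the finger opening in cm, from 0 to 8.54. A call has exactly 8 rows; each row shifts and turns the pose as measured when the row begins, along the tool's axes as they then stand; what a row does not reach is not made up. A row lasts 1/8 s, in which the tool goes at most 62.5 mm and 10.7 degrees, less where a joint would pass 70% of its speed; a pose out of reach is approached as far as the arm can. A call with a gripper value outside its range is refused whole. The fingers move at their own pace and stop on an object; "force" is the grip in N (left out, the last holds). Time passes only in rows, so rows that do not move let the fingers close, or fill a call up. It gives the time, the measured TCP pose, the force and the opening at its end, in the units of the state.
- readout.get_obs(): the state, without advancing time (a new reading comes with each control period).
- cams.read_camera(name): name is "scene" or "side" or "wrist"; returns a dict with "image" (420x560x3 uint8, red, green, blue), "fx", "fy", "cx", "cy" (pixels), "rvec" (rotation vector, rad) and "tvec" (3), from world to camera coordinates, as OpenCV has them. Camera axes: x right, y down, z forward; pixel columns grow to the right and rows downward; lengths in m; the calibration is good to about 2 mm. The wrist camera is an equidistant fisheye: a pixel r from the principal point sees the ray r / f radians off the axis. A picture is of the moment at which its call begins. There is no depth.
- bot.job_done(): hands the job in, once; it reports no verdict.
The state is a dict: "time": time; "joint_pos": joint angles; "qvel": joint speeds; "joint_efforts": joint torques, N m; "position": TCP position; "ee_rot": TCP orientation; "ft_force": force on the tool from outside, world axes, zero at the start; "moment": the same for the moment, N m; "gripper_width": opening from 0.0 (shut) to 1.0 (fully open).
Only numpy, scipy, OpenCV 4.12 (cv2) and the standard library are available. Lean on these libraries where they do the work, as an engineer would, in place of code of your own. Each camera call takes 0.05 s, during which the arm holds its last target.

TASK

The washed catch trough of the mandarin brushing machine has been left upside down to drain. Turn it right way up and set it on the ledge in front of the machine with its keeper pin in the mouth of the cam lock (open the lock first if it is in the way), then swing the lever round to the shut position so that the cam draws the trough home against the sprung buffers and holds it there. Do not disturb the other things on the table.

Things in the scene. Friction and masses are not known exactly. Their poses are not given: they have to be found in the camera images.
- trough: Catch trough: plain metal tray 220 mm long (its y), 58 wide (its x), 42 high (its z), walls and floor 4 mm, flat closed ends (it stands steadily on either), 0.27-0.44 kg. Origin: centre of the underside of its floor. Own z points out of the open face: down at the start, when it lies upside down with the origin 42 mm above the table. Own x points to the long side that carries the keeper.
- keeper (a point): top of the trough's keeper pin, at (47, 0, 33) mm in the trough's frame. The pin, 8 mm across, stands upright on a tab (16 mm wide, 9 at the nose) that projects 23 mm from the middle of the keeper side, 5 to 10 mm above the underside. Neither is proud of the rim or ends.
- machine: Bench-top fruit brushing machine, fixed, place and yaw vary. Origin on the table, below the keeper side of the trough when home; own x points from the robot into the machine, y left along it, z up. Steel ledge, no rim: top 60 mm up, x = -82 to 95 mm, y = -100 to 100. Front panel at x = 90 mm, 104 mm high; rollers at x > 130 mm to 145 mm high, mandarins on them to 180 mm; 56 cm wide in all.
- seat (a point): where the trough's origin is when home: on the ledge top, (-29, 0, 60) mm in the machine's frame, trough axes = machine axes. The trough slides home along +x; its tab passes between two bars 25 mm apart (x = 4 to 34 mm, 13 mm high).
- buffers (a point): midway between the faces of the two sprung rubber buffers, (-4, 0, 87) mm in the machine's frame when unloaded. They stand 15 to 40 mm above the ledge at y = +-38 to 54 mm and push the keeper side back with 4 N at first touch, 11 N when home 4 mm further in: only the cam keeps the trough home.
- cam_axis (a point): point on the cam's upright axis, (34, 0, 107) mm in the machine's frame, in the hub under the lever. The hook below (20 to 34 mm from the axis, 16 to 40 mm above the ledge) leaves the pin's way free at joint values up to 0.1; above that its tip bars the way.
- cam (a joint): cam angle, rad, growing anticlockwise from above; stops at -0.45 and 1.66; stays where left (0.05 N m, 0.3 drawing). Lever direction = 1.31 rad + this from the machine's x: at 0 it points left along the machine (open), at 1.57 back over the trough (shut). With the trough touching the buffers, or to 4 mm short, turning to shut hooks the pin and draws it home; from 1.45 on it holds by itself.
- cam_paddle (a point): middle of the upright paddle at the lever's end, 53 mm from the cam axis, 128 mm above the table: 10 mm thick across the lever, 20 mm along it, 30 mm high (113 to 143 mm above the table). The flat lever bar (13 mm wide, 62 mm long) lies below it, 107 to 114 mm above the table
- basket: blue plastic basket full of mandarins, 190 x 250 mm (x, y), 115 mm high with fruit, 1.6 kg, bystander; origin under its centre
- fruit1: mandarin, 64 mm across, 52 mm high, bystander; origin under its centre
- fruit2: mandarin, 72 mm across, 59 mm high, bystander; origin under its centre
- mug: white mug, 72 mm across, 85 mm high, handle to about 65 mm from the axis, bystander; origin under its centre
- tape: roll of packing tape, 96 mm across, 45 mm high, bystander; origin under its centre
- jar: glass jar with a lid, 68 mm across, 100 mm high, bystander; origin under its centre
- snips: hand snips lying flat, 155 mm long, 60 mm wide, 20 mm high, bystander; origin near the pivot

How it is judged:
On the way:
1. the trough is right way up on the ledge, keeper towards the cam lock, the lock not yet shut (x of keeper in the frame of machine above -0.03 m and y of trough in the frame of machine between -0.01 and 0.01 m and z of trough in the frame of machine between 0.055 and 0.065 m and angle between trough's own z axis and vertical below 0.07 rad and angle between the x axis of trough and the x axis of machine, either way round below 0.07 rad and value of joint cam below 1.3 rad), for 0.1 s.
At the end, for the whole second after the job is handed in: The trough rests right way up on the ledge (within 4 degrees, 10 mm sideways), drawn home against the buffers to within 2.5 mm, the cam lever shut (joint above 1.4 rad), everything at rest (x of keeper in the frame of machine above 0.0155 m and y of trough in the frame of machine between -0.01 and 0.01 m and z of trough in the frame of machine between 0.055 and 0.065 m and angle between trough's own z axis and vertical below 0.07 rad and angle between the x axis of trough and the x axis of machine, either way round below 0.07 rad and value of joint cam above 1.4 rad and linear speed of trough below 0.02 m/s and velocity of joint cam below 0.1 rad/s); the robot touches nothing.
It fails at once if another thing on the table is shoved more than 3 cm or knocked over (distance of any of basket, fruit1, fruit2, mug, tape, jar, snips from where it was at the start of the episode above 0.03 m or angle between any of basket, fruit1, fruit2, mug, tape, jar, snips's own z axis and vertical above 0.5 rad).
It also fails if it takes over 72 s, if anything falls off the work surface, if the arm or the gripper's body presses on something with over 40 N, if the wrist force passes 120 N, or if a joint passes its speed limit or range.

## Working session

There is one attempt and no reset: what is moved stays moved. The work goes in short steps, Python scripts to look and compute and a tool call to move; the robot and the scene stay as the last step left them, time stands still between calls to the robot, and variables do not carry over. Pictures are saved under pics/ and viewed, and the job is handed in when it is done.

Besides the shell and the picture viewer there is one more tool, called after "Emit:" as a command line: name --argument value ..., lists and objects as JSON in quotes. servo_tool: Moves the arm, as the interface text tells. Its arguments: {"type":"object","properties":{"rows":{"type":"array","items":{"type":"array"}},"force":{"type":"number"}},"required":["rows"]}

```bash
ls; mkdir -p pics; python3 - <<'E'
from bench import readout,cams,bot
import cv2
o=readout.get_obs();print(o);print(bot.tcp_to_tips)
for n in["scene","side","wrist"]:
    c=cams.read_camera(n);cv2.imwrite(f"pics/{n}0.png",c["image"][:,:,::-1])
    print(n,{k:v for k,v in c.items() if k!="image"})
E
```

```text
pics
{'time': 0.0, 'joint_pos': array([ 1.13739948e+00,  1.24518494e-01,  1.65168516e+00,  1.59455040e-05,
        1.36750866e+00, -8.26082834e-02]), 'qvel': array([ 2.64845687e-04, -5.45003143e-04, -2.18251844e-03, -4.06891539e-04,
        7.05457415e-04, -1.97053454e-05]), 'joint_efforts': array([-1.05934705e-03, -4.23618042e+01, -3.65446615e+01, -1.53132187e-04,
        6.81921432e-03, -8.67101932e-06]), 'position': array([0.22315557, 0.60989129, 0.25503771]), 'ee_rot': array([-2.77963708e-04,  1.74497881e-01,  9.84656979e-01, -1.02275892e-03]), 'ft_force': array([1.05621922, 0.33940531, 0.20862197]), 'moment': array([-0.03650173, -0.00688805, -0.01888922]), 'gripper_width': 0.9952593258789809}
0.025
scene {'fx': 439.23241227662817, 'fy': 439.23241227662817, 'cx': 290.23995802731275, 'cy': 209.358260689301, 'rvec': array([ 1.57081467,  1.8648596 , -0.84923953]), 'tvec': array([ 0.09597488, -0.22044398,  1.78480462])}
side {'fx': 525.6092796236461, 'fy': 525.6092796236461, 'cx': 279.03500300190456, 'cy': 197.15625464030293, 'rvec': array([ 2.34784029, -0.05135441,  0.04589454]), 'tvec': array([-0.46405608,  0.10053486,  1.81523296])}
wrist {'fx': 325.19226210127806, 'fy': 325.19226210127806, 'cx': 281.3731924160419, 'cy': 214.7158555865279, 'rvec': array([-2.33825708, -1.63517788, -0.27391437]), 'tvec': array([-0.64852523, -0.0436943 ,  0.38141564])}
```

View pics/scene0.png

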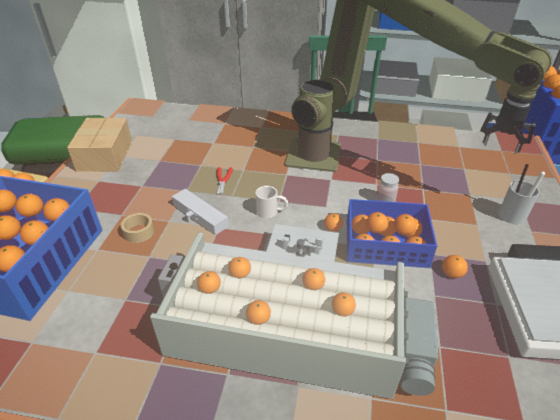

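View pics/side0.png

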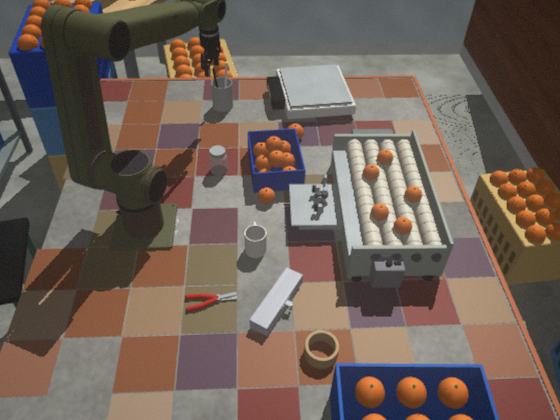

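View pics/wrist0.png

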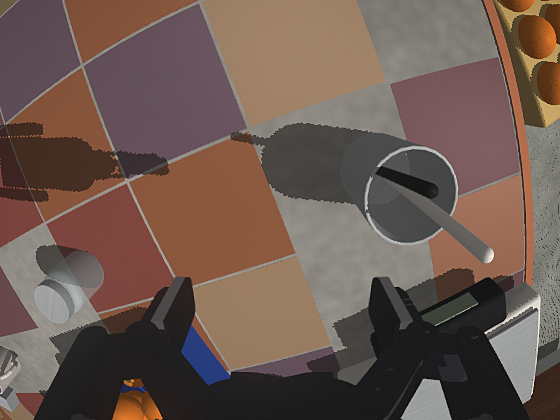

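```bash
python3 - <<'E'
import cv2
a=cv2.imread("pics/side0.png");b=cv2.imread("pics/scene0.png")
cv2.imwrite("pics/c1.png",cv2.resize(a[255:345,240:330],None,fx=6.6,fy=6.6,interpolation=cv2.INTER_CUBIC))
cv2.imwrite("pics/c2.png",cv2.resize(a[165:255,270:370],None,fx=6.6,fy=6.6,interpolation=cv2.INTER_CUBIC))
cv2.imwrite("pics/c3.png",cv2.resize(b[220:280,255:355],None,fx=8,fy=8,interpolation=cv2.INTER_CUBIC))
cv2.imwrite("pics/c4.png",cv2.resize(b[180:240,160:240],None,fx=10,fy=10,interpolation=cv2.INTER_CUBIC))
E
```

```text
(no output)
```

View pics/c1.png

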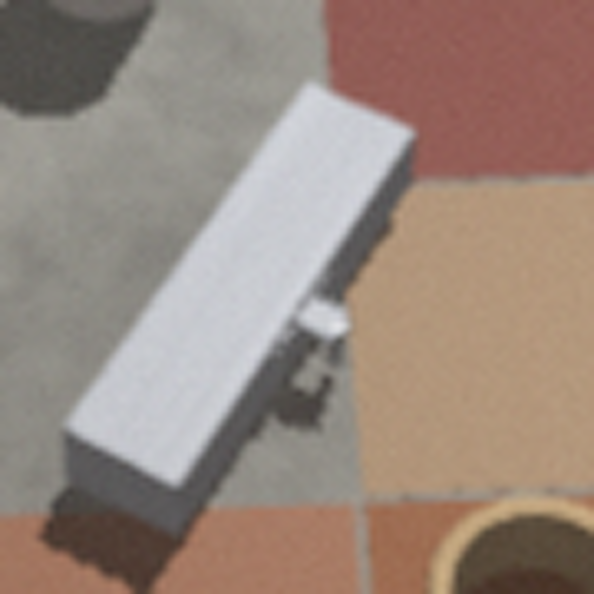

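View pics/c2.png

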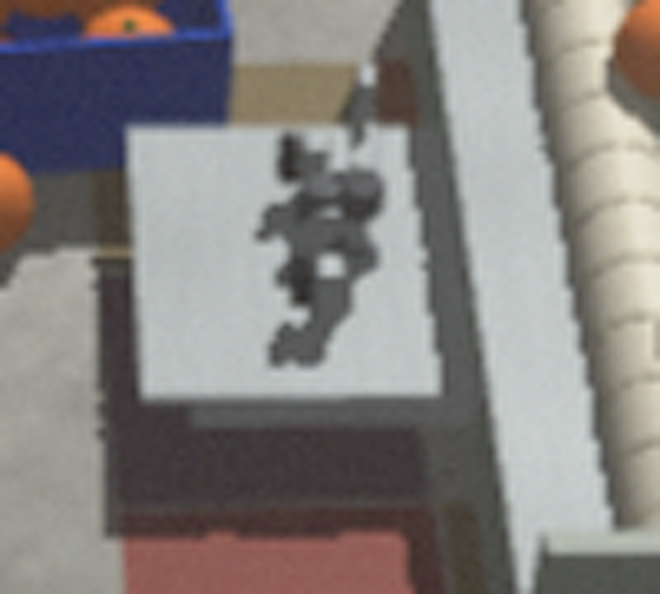

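View pics/c3.png

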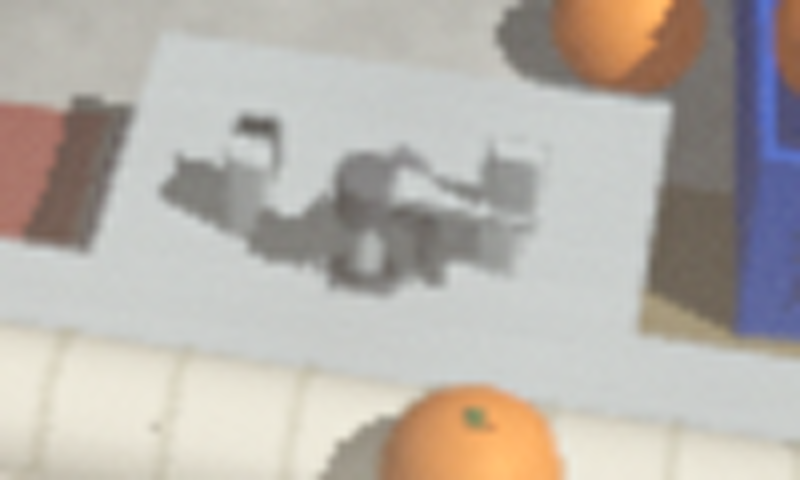

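View pics/c4.png

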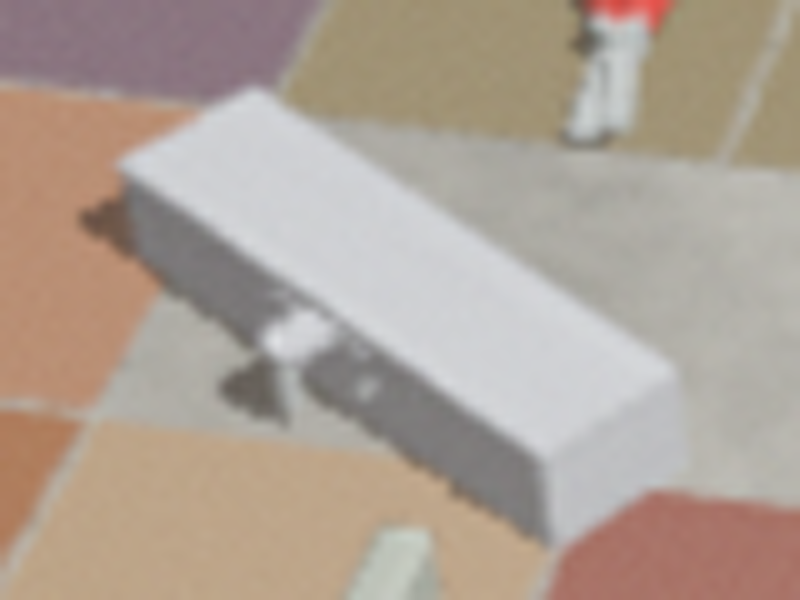

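```bash
cat > h.py <<'E'
import numpy as np,cv2
from scipy.spatial.transform import Rotation as R
from scipy.optimize import least_squares
def ray(c,uv,z):
    Rm=cv2.Rodrigues(c["rvec"])[0];C=-Rm.T@c["tvec"]
    d=Rm.T@np.array([(uv[0]-c["cx"])/c["fx"],(uv[1]-c["cy"])/c["fy"],1])
    return C+d*(z-C[2])/d[2]
def proj(c,P):
    P=np.atleast_2d(P);Rm=cv2.Rodrigues(c["rvec"])[0];q=P@Rm.T+c["tvec"]
    return np.c_[c["cx"]+c["fx"]*q[:,0]/q[:,2],c["cy"]+c["fy"]*q[:,1]/q[:,2]]
def un(p,s,off): return (np.array(p,float)+.5)/s-.5+np.array(off)
E
python3 - <<'E'
from h import *
from bench import cams,readout
S=cams.read_camera("side");C=cams.read_camera("scene")
for n,c,pts,s,off in [("side",S,[(313,82),(413,130),(180,487),(66,430)],6.6,(240,255)),("scene",C,[(680,372),(545,455),(120,165),(257,88)],10,(160,180))]:
    P=np.array([ray(c,un(p,s,off),.042)[:2] for p in pts]);print(n,P.round(4).tolist(),P.mean(0))
for n,c,pts,s,off in [("side",S,[(127,127),(143,397)],6.6,(270,165)),("scene",C,[(672,100),(163,37)],8,(255,220))]:
    P=np.array([ray(c,un(p,s,off),.06)[:2] for p in pts]);d=P[0]-P[1];print(n,P.round(4).tolist(),np.linalg.norm(d),"yaw",np.arctan2(-d[0],d[1]))
    y=np.arctan2(-d[0],d[1]);print("origin",P.mean(0)+.082*np.array([np.cos(y),np.sin(y)]))
E
```

```text
side [[0.4774, -0.2274], [0.5225, -0.2574], [0.4067, -0.4434], [0.3581, -0.4132]] [ 0.44117566 -0.33535694]
scene [[0.475, -0.2254], [0.5213, -0.2567], [0.4055, -0.4425], [0.3559, -0.4113]] [ 0.43940786 -0.33398318]
side [[0.5058, 0.1341], [0.5011, -0.0653]] 0.19945335916308718 yaw -0.023894379296265866
origin [0.58542543 0.03248251]
scene [[0.5025, 0.136], [0.5021, -0.0634]] 0.19938801249213453 yaw -0.00196303652743735
origin [0.58434199 0.03613181]
```

```bash
python3 - <<'E'
from h import *
from bench import cams,readout
yaw=-0.01;o=np.array([.585,.0343,0])
Rz=R.from_euler('z',yaw).as_matrix()
def M(p): return np.atleast_2d(p)@Rz.T+o
for n,(x0,y0,x1,y1),s in [("side",(270,110,450,270),4.4),("scene",(170,210,420,330),3.2)]:
    c=cams.read_camera(n);im=c["image"][:,:,::-1]
    big=cv2.resize(im[y0:y1,x0:x1],None,fx=s,fy=s,interpolation=cv2.INTER_CUBIC)
    def P(p): return [tuple(np.round((q+.5-[x0,y0])*s-.5).astype(int)) for q in proj(c,M(p))]
    def L(pts,col,closed=False): cv2.polylines(big,[np.array(P(pts))],closed,col,1)
    L(np.array([[-82,-100,60],[90,-100,60],[90,100,60],[-82,100,60]])/1e3,(0,0,255),True)
    L(np.array([[90,-280,104],[90,280,104]])/1e3,(255,0,0))
    for s2 in(1,-1): L(np.array([[-4,38*s2,75],[-4,54*s2,75],[-4,54*s2,100],[-4,38*s2,100]])/1e3,(0,255,0),True)
    for th in (-.45,0,1.):
        a=1.31+th; L(np.array([[34,0,114],[34+62*np.cos(a),62*np.sin(a),114]])/1e3,(255,0,255))
    cv2.imwrite(f"pics/o_{n}.png",big)
E
```

```text
(no output)
```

View pics/o_side.png

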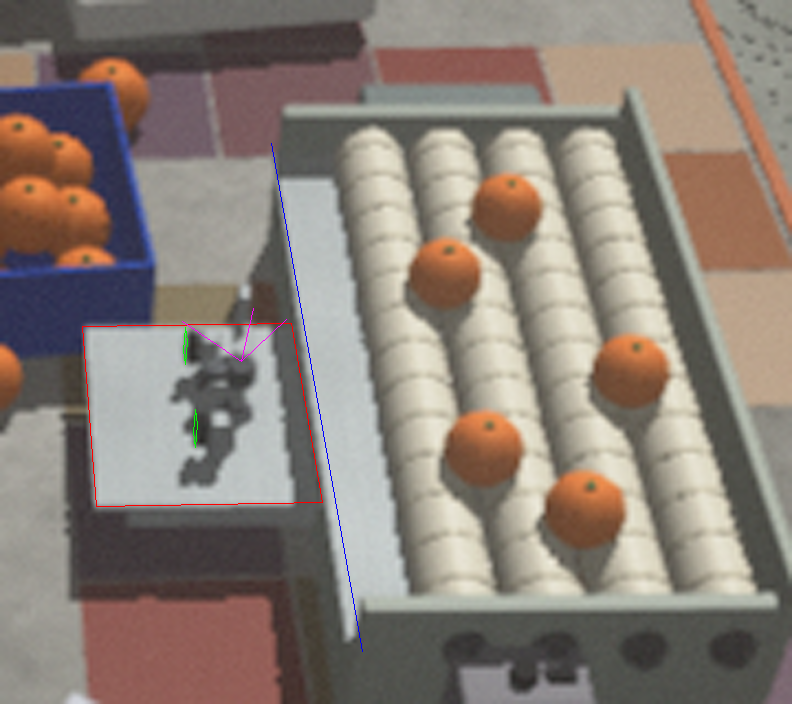

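View pics/o_scene.png

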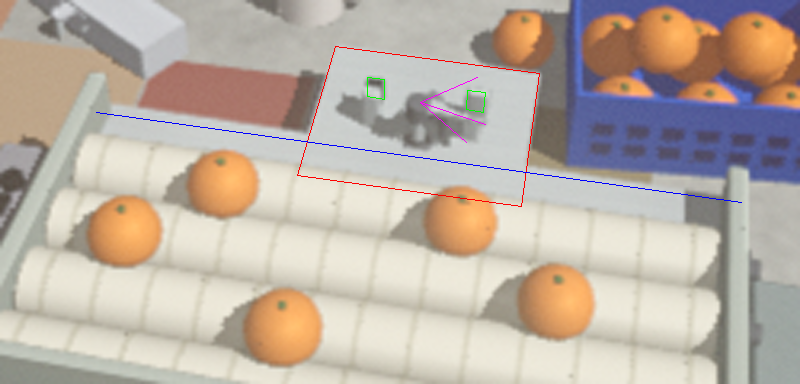

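```bash
python3 - <<'E'
from h import *
from bench import cams,readout,bot
print([a for a in dir(bot) if a[0]!='_'],[a for a in dir(readout) if a[0]!='_'])
c=cams.read_camera("wrist");o=readout.get_obs()
Rt=R.from_quat(np.roll(o["ee_rot"],-1)).as_matrix()
Rm=cv2.Rodrigues(c["rvec"])[0];C=-Rm.T@c["tvec"]
print("cam in tool",Rt.T@(C-o["position"]));print((Rm@Rt).round(3)); print(Rt.round(3))
S=cams.read_camera("side")
for n,p,z in [("mug",(255,252),0),("mugtop",(255,230),.085),("tape",(321,360),0),("snips",(212,301),.01),("snipsL",(187,303),.01),("snipsR",(235,296),.01),("jar",(217,170),0),("fruit1",(266,202),0),("fruit2",(295,136),0),("basket nearL",(252,192),0.),("basket NR top",(303,186-15),.08)]: print(n,ray(S,p,z)[:2].round(3))
E
```

```text
['Unreachable', 'job_done', 'tcp_to_tips'] ['get_obs']
cam in tool [ 0.08418044 -0.00046612 -0.11794956]
[[ 0.     1.     0.   ]
 [-0.944  0.    -0.329]
 [-0.329 -0.     0.944]]
[[-0.939  0.344 -0.   ]
 [ 0.344  0.939 -0.   ]
 [-0.    -0.    -1.   ]]
mug [ 0.378 -0.128]
mugtop [ 0.38  -0.107]
tape [ 0.555 -0.524]
snips [ 0.245 -0.323]
snipsL [ 0.17  -0.327]
snipsR [ 0.314 -0.308]
jar [0.239 0.285]
fruit1 [0.423 0.104]
fruit2 [0.556 0.488]
basket nearL [0.373 0.158]
basket NR top [0.56  0.179]
```

```bash
cat >> h.py <<'E'
def qR(q): return R.from_quat(np.roll(q,-1))
def plan(goals,grip,start=None,nd=3):
    """goals: list of (pos,Rot,nrows). prints rows in tool frame; simulates rounding"""
    from bench import readout
    o=readout.get_obs()
    p,r=(o["position"],qR(o["ee_rot"])) if start is None else start
    out=[]
    for gp,gr,n in goals:
        gp=np.array(gp,float);p0,r0=p,r;w=(r0.inv()*gr).as_rotvec()
        for i in range(1,n+1):
            tp=p0+(gp-p0)*i/n;tr=r0*R.from_rotvec(w*i/n)
            dr=np.round((r.inv()*tr).as_rotvec(),nd);dp=np.round(r.inv().apply(tp-p)*100,2)
            out.append([dr.tolist(),dp.tolist(),grip]);p=p+r.apply(dp/100);r=r*R.from_rotvec(dr)
    for i in range(0,len(out),8): print(str(out[i:i+8]).replace(" ",""))
    print("end",p.round(4))
def axes(y,z):
    z=np.array(z,float);z/=np.linalg.norm(z);y=np.array(y,float);y-=z*(y@z);y/=np.linalg.norm(y)
    return R.from_matrix(np.c_[np.cross(y,z),y,z])
E
python3 - <<'E'
from h import *
plan([([.52,-.06,.38],axes([1,-.05,0],[0,0,-1]),16)],8.5)
E
```

```text
[[[-0.0,0.0,0.079],[-3.18,-3.3,-0.77],8.5],[[-0.0,0.0,0.08],[-3.43,-3.03,-0.78],8.5],[[-0.0,0.0,0.079],[-3.66,-2.76,-0.77],8.5],[[-0.0,0.0,0.079],[-3.87,-2.45,-0.77],8.5],[[-0.0,0.0,0.08],[-4.05,-2.14,-0.78],8.5],[[-0.0,0.0,0.079],[-4.21,-1.81,-0.77],8.5],[[-0.0,0.0,0.08],[-4.34,-1.48,-0.77],8.5],[[-0.0,0.0,0.079],[-4.44,-1.12,-0.78],8.5]]
[[[-0.0,0.0,0.079],[-4.52,-0.77,-0.77],8.5],[[-0.0,0.0,0.08],[-4.56,-0.41,-0.77],8.5],[[-0.0,0.0,0.079],[-4.58,-0.04,-0.77],8.5],[[-0.0,0.0,0.079],[-4.57,0.32,-0.78],8.5],[[-0.0,0.0,0.08],[-4.54,0.68,-0.77],8.5],[[-0.0,0.0,0.079],[-4.46,1.04,-0.77],8.5],[[-0.0,0.0,0.08],[-4.37,1.38,-0.78],8.5],[[-0.0,0.0,0.079],[-4.24,1.73,-0.77],8.5]]
end [ 0.52 -0.06  0.38]
```

Emit:
servo_tool --rows '[[[0, 0, 0.079], [-3.18, -3.3, -0.77], 8.5], [[0, 0, 0.08], [-3.43, -3.03, -0.78], 8.5], [[0, 0, 0.079], [-3.66, -2.76, -0.77], 8.5], [[0, 0, 0.079], [-3.87, -2.45, -0.77], 8.5], [[0, 0, 0.08], [-4.05, -2.14, -0.78], 8.5], [[0, 0, 0.079], [-4.21, -1.81, -0.77], 8.5], [[0, 0, 0.08], [-4.34, -1.48, -0.77], 8.5], [[0, 0, 0.079], [-4.44, -1.12, -0.78], 8.5]]'

```text
time: 1.45
position: [0.3716, 0.2662, 0.32]
ee_rot: [0.001, 0.48, 0.877, 0.001]
ft_force: [0.2, -1.0, 0.2]
gripper_width: 0.999
```

Emit:
servo_tool --rows '[[[0, 0, 0.079], [-4.52, -0.77, -0.77], 8.5], [[0, 0, 0.08], [-4.56, -0.41, -0.77], 8.5], [[0, 0, 0.079], [-4.58, -0.04, -0.77], 8.5], [[0, 0, 0.079], [-4.57, 0.32, -0.78], 8.5], [[0, 0, 0.08], [-4.54, 0.68, -0.77], 8.5], [[0, 0, 0.079], [-4.46, 1.04, -0.77], 8.5], [[0, 0, 0.08], [-4.37, 1.38, -0.78], 8.5], [[0, 0, 0.079], [-4.24, 1.73, -0.77], 8.5]]'

```text
time: 2.45
position: [0.514, -0.0846, 0.387]
ee_rot: [0.003, 0.737, 0.676, 0.004]
ft_force: [1.1, 0.3, 0.6]
gripper_width: 0.993
```

```bash
python3 - <<'E'
from h import *
from bench import readout,cams
o=readout.get_obs();print(o["time"],o["joint_pos"].round(4),o["position"],o["ee_rot"],o["ft_force"])
c=cams.read_camera("wrist");cv2.imwrite("pics/w1.png",c["image"][:,:,::-1])
import pickle;pickle.dump(c,open("w1.pkl","wb"))
o=readout.get_obs();print(o["position"],c["rvec"],c["tvec"])
E
```

```text
2.45 [-0.268  -0.2191  1.7652  0.0038  1.5859 -0.1813] [ 0.51397331 -0.08457922  0.38703767] [0.00302464 0.73705092 0.67581776 0.00414171] [1.1267505  0.32551238 0.55346675]
[ 0.51544134 -0.08891354  0.38762908] [-2.80579825  0.12377825  0.00601309] [-0.52383364 -0.12169744  0.48689884]
```

View pics/w1.png

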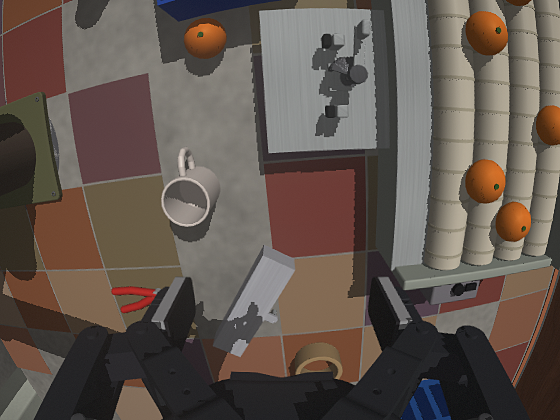

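```bash
python3 - <<'E'
import cv2
b=cv2.imread("pics/w1.png")
cv2.imwrite("pics/c5.png",cv2.resize(b[0:160,250:410],None,fx=5,fy=5,interpolation=cv2.INTER_CUBIC)[:600*1+200])
cv2.imwrite("pics/c5.png",cv2.resize(b[0:160,250:410],(600,600),interpolation=cv2.INTER_CUBIC))
cv2.imwrite("pics/c6.png",cv2.resize(b[10:140,310:385],(450,600),interpolation=cv2.INTER_CUBIC))
cv2.imwrite("pics/c7.png",cv2.resize(b[240:360,200:320],(600,600),interpolation=cv2.INTER_CUBIC))
E
```

```text
(no output)
```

View pics/c5.png

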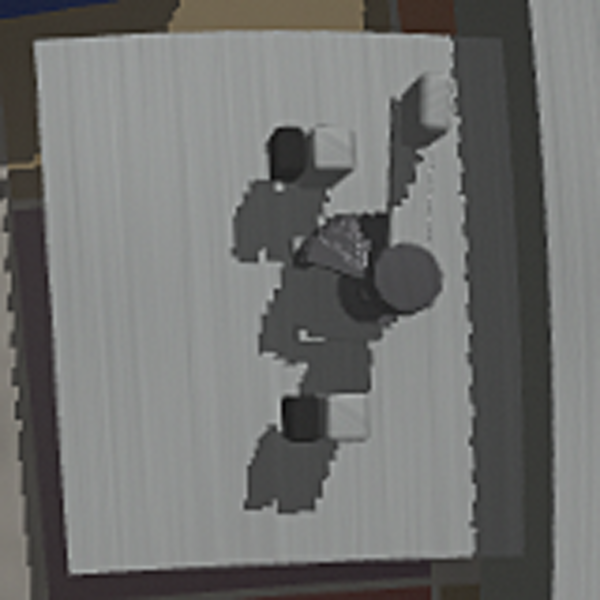

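View pics/c7.png

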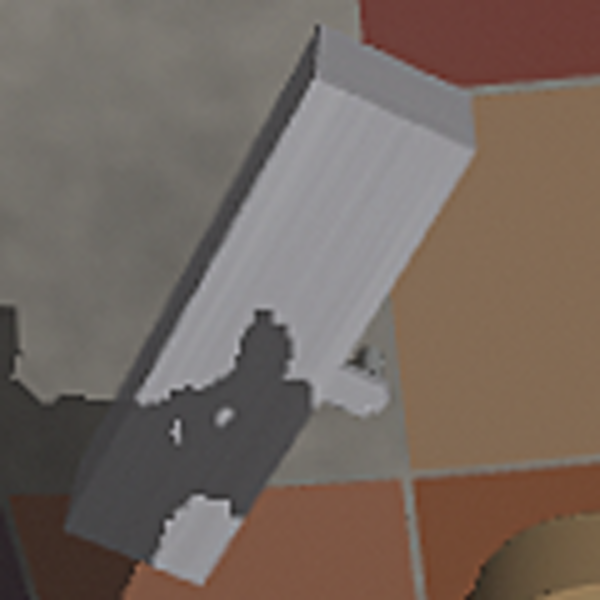

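```bash
cat >> h.py <<'E'
def wray(c,uv,z):
    d=np.array([uv[0]-c["cx"],uv[1]-c["cy"]])/c["fx"];t=np.hypot(*d)
    v=np.array([*(d/t*np.sin(t)),np.cos(t)])
    Rm=cv2.Rodrigues(c["rvec"])[0];C=-Rm.T@c["tvec"];d=Rm.T@v
    return C+d*(z-C[2])/d[2]
def wproj(c,P):
    Rm=cv2.Rodrigues(c["rvec"])[0];q=np.atleast_2d(P)@Rm.T+c["tvec"]
    h=np.hypot(q[:,0],q[:,1]);t=np.arctan2(h,q[:,2])*c["fx"]
    return np.c_[c["cx"]+q[:,0]/h*t,c["cy"]+q[:,1]/h*t]
E
python3 - <<'E'
from h import *
import pickle;c=pickle.load(open("w1.pkl","rb"))
f=lambda p,z:wray(c,un(p,3.75,(250,0)),z)[:2]
A=f((35,42),.06);B=f((70,573),.06);d=A-B;y=np.arctan2(-d[0],d[1])
print(A,B,np.linalg.norm(d),y,(A+B)/2+.082*np.array([np.cos(y),np.sin(y)]))
print("buf",f((287,153),.1),f((302,418),.1),"face",f((269,153),.0875),f((284,418),.0875))
b1,b2=f((269,153),.0875),f((284,418),.0875);print(np.arctan2(-(b1-b2)[0],(b1-b2)[1]))
for z in(.115,.12,.13):print("hub",f((410,275),z))
print("pad",f((435,102),.143))
g=lambda p,z:wray(c,un(p,5,(200,240)),z)[:2]
T=np.array([g((318,82),.042),g((473,150),.042),g((205,583),.042),g((66,528),.042)]);print(T,T.mean(0))
for e in (T[0]-T[3],T[1]-T[2]):print(np.linalg.norm(e),np.arctan2(-e[0],e[1])) 
for e in (T[1]-T[0],T[2]-T[3]):print(np.linalg.norm(e),np.arctan2(e[1],e[0])) 
E
```

```text
[0.50686002 0.13604751] [ 0.50172619 -0.06276265] 0.19887644163854384 -0.025817013516042157 [0.58626578 0.03452567]
buf [0.58653686 0.0786676 ] [ 0.58436542 -0.01123311] face [0.58245484 0.08134888] [ 0.58014081 -0.01120329]
-0.024997256580996427
hub [0.62053997 0.03430558]
hub [0.61925901 0.03385535]
hub [0.61669709 0.0329549 ]
pad [0.62589778 0.08593892]
[[ 0.47675408 -0.22730795]
 [ 0.52401635 -0.2563914 ]
 [ 0.4081969  -0.4414467 ]
 [ 0.35916126 -0.41028466]] [ 0.44203215 -0.33385768]
0.2175052878808644 -0.5712018829008557
0.21831080314173057 -0.5592203882863406
0.055493864197667386 -0.5516393671839508
0.05809962555152782 -0.5661125882357623
```

```bash
python3 - <<'E'
from h import *
g=axes([.993,-.117,0],[0,0,-1])
plan([([.6259,.0859,.25],g,5),([.6259,.0859,.18],g,3)],4.0)
E
```

```text
[[[0.002,0.0,0.005],[3.69,1.84,2.77],4.0],[[0.003,0.001,0.005],[3.7,1.84,2.76],4.0],[[0.002,0.0,0.005],[3.71,1.82,2.76],4.0],[[0.003,0.0,0.005],[3.71,1.8,2.76],4.0],[[0.002,0.001,0.005],[3.73,1.8,2.75],4.0],[[-0.0,-0.0,-0.0],[-0.0,0.0,2.33],4.0],[[-0.0,-0.0,-0.0],[-0.0,0.0,2.34],4.0],[[-0.0,-0.0,-0.0],[-0.0,0.0,2.33],4.0]]
end [0.6259 0.0859 0.18  ]
```

Emit:
servo_tool --rows '[[[0.002, 0, 0.005], [3.69, 1.84, 2.77], 4.0], [[0.003, 0.001, 0.005], [3.7, 1.84, 2.76], 4.0], [[0.002, 0, 0.005], [3.71, 1.82, 2.76], 4.0], [[0.003, 0, 0.005], [3.71, 1.8, 2.76], 4.0], [[0.002, 0.001, 0.005], [3.73, 1.8, 2.75], 4.0], [[0, 0, 0], [0, 0, 2.33], 4.0], [[0, 0, 0], [0, 0, 2.34], 4.0], [[0, 0, 0], [0, 0, 0], 4.0]]'

```text
time: 3.5
position: [0.6314, 0.0893, 0.1998]
ee_rot: [0.002, 0.749, 0.663, 0.001]
ft_force: [0.7, 0.6, 0.4]
gripper_width: 0.471
```

```bash
python3 - <<'E'
from h import *
from bench import readout,cams
o=readout.get_obs();print(o["time"],o["joint_pos"].round(4),o["position"],o["ee_rot"],o["ft_force"],o["gripper_width"])
g=axes([.993,-.117,0],[0,0,-1])
plan([([.6259,.0859,.143],g,2)],4.0)
c=cams.read_camera("wrist");cv2.imwrite("pics/w2.png",c["image"][:,:,::-1])
c=cams.read_camera("side");cv2.imwrite("pics/s2.png",cv2.resize(c["image"][150:250,270:400,::-1],None,fx=5,fy=5))
E
```

```text
3.5 [ 0.0573  0.1356  1.7342 -0.0026  1.2681  0.1796] [0.63139315 0.08928477 0.19982606] [2.09000439e-03 7.48756240e-01 6.62841802e-01 6.85850614e-04] [0.70856139 0.64914178 0.39220956] 0.47070122853700525
[[[0.002,0.001,-0.002],[-0.2,-0.26,2.84],4.0],[[0.002,0.001,-0.002],[-0.2,-0.26,2.84],4.0]]
end [0.6259 0.0858 0.143 ]
```

View pics/w2.png

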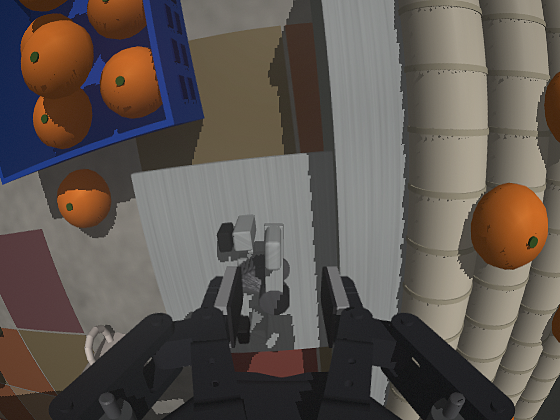

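View pics/s2.png

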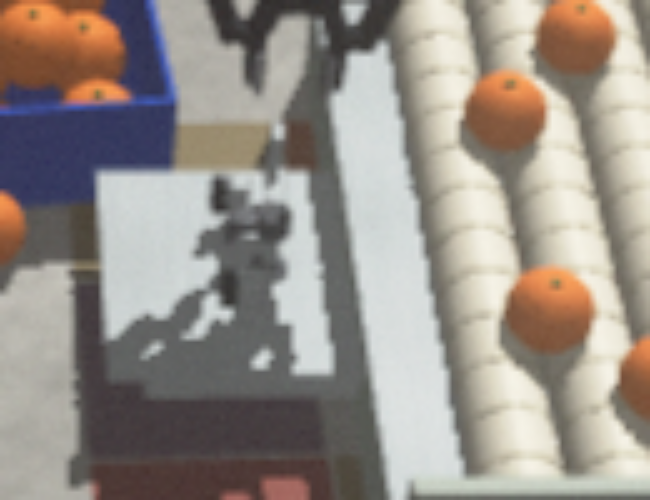

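Emit:
servo_tool --rows '[[[0.002, 0.001, -0.002], [-0.2, -0.26, 2.84], 4.0], [[0.002, 0.001, -0.002], [-0.2, -0.26, 2.6], 4.0], [[0, 0, 0], [0, 0, 0], 4.0], [[0, 0, 0], [0, 0, 0], 0.6], [[0, 0, 0], [0, 0, 0], 0.6], [[0, 0, 0], [0, 0, 0], 0.6], [[0, 0, 0], [0, 0, 0], 0.6], [[0, 0, 0], [0, 0, 0], 0.6]]' --force 20

```text
time: 4.6
position: [0.6309, 0.0858, 0.1581]
ee_rot: [0.004, 0.748, 0.663, 0.007]
ft_force: [-3.2, 1.4, -1.2]
gripper_width: 0.124
```

```bash
python3 - <<'E'
from h import *
from bench import readout,cams
o=readout.get_obs();print(o["time"],o["position"],qR(o["ee_rot"]).as_matrix().round(3),o["ft_force"],o["gripper_width"]*85.4)
ax=np.array([.6197,.0332]);d=o["position"][:2]-ax;print(np.linalg.norm(d),np.arctan2(d[1],d[0])+.024-1.31)
c=cams.read_camera("wrist");cv2.imwrite("pics/w3.png",c["image"][140:,150:430,::-1])
E
```

```text
4.6 [0.6309223  0.08579869 0.15814056] [[ 0.12   0.993  0.016]
 [ 0.993 -0.12   0.002]
 [ 0.004  0.016 -1.   ]] [-3.18582738  1.40919497 -1.20932583] 10.627280184121394
0.05378254753473445 0.07459103551252988
```

View pics/w3.png

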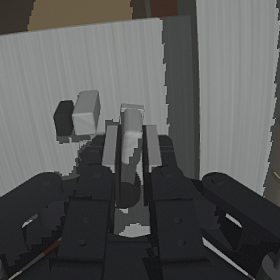

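Emit:
servo_tool --rows '[[[0, 0, 0.06], [-0.1, 0.4, 0], 0.6], [[0, 0, 0.06], [-0.1, 0.4, 0], 0.6], [[0, 0, 0.06], [-0.1, 0.3, 0], 0.6], [[0, 0, 0], [0, 0, 0], 0.6], [[0, 0, 0], [0, 0, 0], 2.5], [[0, 0, 0], [0, 0, 0], 2.5], [[0, 0, 0], [0, 0, -3], 2.5], [[0, 0, 0], [0, 0, -5], 3.0]]'

```text
time: 5.65
position: [0.6393, 0.0814, 0.2372]
ee_rot: [0.002, 0.805, 0.593, 0.006]
ft_force: [-1.0, -0.2, -0.1]
gripper_width: 0.355
```

```bash
python3 - <<'E'
from h import *
from bench import readout,cams
o=readout.get_obs();print(o["time"],o["position"],o["joint_pos"],qR(o["ee_rot"]).as_matrix().round(3),o["ft_force"],o["gripper_width"]*85.4)
ax=np.array([.6197,.0332]);d=o["position"][:2]-ax;print(np.linalg.norm(d),np.arctan2(d[1],d[0])+.024-1.31)
c=cams.read_camera("wrist");cv2.imwrite("pics/w4.png",cv2.resize(c["image"][140:340,180:400,::-1],None,fx=3,fy=3))
import pickle;pickle.dump(c,open("w4.pkl","wb"))
E
```

```text
5.65 [0.63928257 0.0814164  0.2372182 ] [0.04212341 0.11745555 1.68969426 0.00339098 1.32245673 0.3431416 ] [[ 0.297  0.955  0.012]
 [ 0.955 -0.297  0.004]
 [ 0.007  0.01  -1.   ]] [-0.97558465 -0.18912332 -0.11017545] 30.343397762538267
0.05204131315976889 -0.10099121121681076
```

View pics/w4.png

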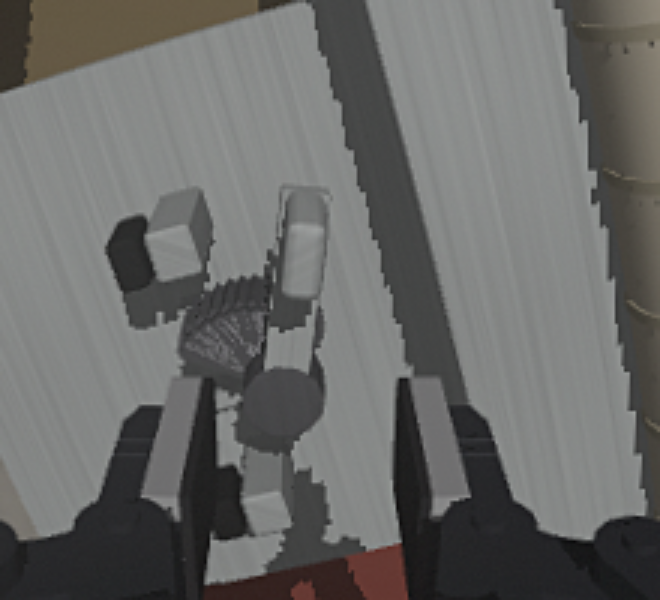

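```bash
python3 - <<'E'
from h import *
import pickle;c=pickle.load(open("w4.pkl","rb"))
f=lambda p,z:wray(c,un(p,3,(180,140)),z)[:2]
h=f((285,397),.12);p=f((303,262),.143);print(h,p)
ax=np.array([.6197,.0332])
for a in(h,ax): d=p-a;print(np.linalg.norm(d),np.arctan2(d[1],d[0])+.024-1.31)
print(f((125,255),.1),f((108,250),.0875),f((310,0),.06))
# fit simple kinematics from known poses
D=[([1.13739948,.124518,1.651685,0,1.367509,-.0826],[.22315557,.60989129,.25503771]),([-.268,-.2191,1.7652,.0038,1.5859,-.1813],[.51397,-.08458,.38704]),([.0573,.1356,1.7342,-.0026,1.2681,.1796],[.63139,.08928,.19983]),([.04212,.11746,1.68969,.00339,1.32246,.34314],[.63928,.08142,.23722])]
for q,p in D: print(np.arctan2(p[1],p[0])-q[0],np.hypot(p[0],p[1]),p[2],q[1],q[1]+q[2])
E
```

```text
[0.62197028 0.03806875] [0.64097858 0.08302151]
0.048806414150842796 -0.11525234461507039
0.05417527603208169 -0.11884860589885093
[0.58901016 0.08425584] [0.58101266 0.08350365] [0.6593463  0.13249965]
0.08263331062312873 0.649434980609983 0.25503771 0.124518 1.776203
0.10489967220133758 0.5208828441214013 0.38704 -0.2191 1.5461
0.08317102191819012 0.6376709578614977 0.19983 0.1356 1.8698
0.08456000777570533 0.64444405094624 0.23722 0.11746 1.8071499999999998
```

```bash
python3 - <<'E'
from h import *
D=[([1.13739948,.124518,1.651685],[.22315557,.60989129,.25503771]),([-.268,-.2191,1.7652],[.51397,-.08458,.38704]),([.0573,.1356,1.7342],[.63139,.08928,.19983]),([.04212,.11746,1.68969],[.63928,.08142,.23722])]
A=[];b=[]
for q,p in D:
    s=q[1]+q[2];r=np.sqrt(p[0]**2+p[1]**2-.0536**2)
    A+=[[1,np.sin(q[1]),np.sin(s),0],[0,np.cos(q[1]),np.cos(s),1]];b+=[r,p[2]]
A=np.array(A);b=np.array(b);x,res,_,sv=np.linalg.lstsq(A,b,rcond=None);print(x,A@x-b,sv)
E
```

```text
[ 0.00213886  0.41415027  0.60628819 -0.03211478] [-1.01575278e-04  1.29525876e-04  1.08371606e-04  6.61570153e-05
  2.09887843e-03 -1.89487768e-04 -2.10567476e-03 -6.19512352e-06] [2.91809497 2.72227433 0.21197469 0.17032598]
```

```bash
cat >> h.py <<'E'
L2,L3,HD,OFF=.41415,.6063,-.0321,.0536
A0=.0021
def fk(q,d):
    s=q[1]+q[2];Rt=R.from_euler('z',q[0])*R.from_euler('y',s)*R.from_euler('z',q[3])*R.from_euler('y',q[4])*R.from_euler('z',q[5]+np.pi/2)
    w=R.from_euler('z',q[0]).apply([A0+L2*np.sin(q[1])+L3*np.sin(s),OFF,HD+d+L2*np.cos(q[1])+L3*np.cos(s)])
    return w+d*Rt.apply([0,0,1]),Rt
def ik(p,Rt,d):
    w=np.array(p)-d*Rt.apply([0,0,1]);r=np.sqrt(w[0]**2+w[1]**2-OFF**2);q1=np.arctan2(w[1],w[0])-np.arctan2(OFF,r)
    x=r-A0;z=w[2]-HD-d;D2=x*x+z*z;c=(D2-L2**2-L3**2)/(2*L2*L3)
    if abs(c)>1:return None
    q3=np.arccos(c);q2=np.arctan2(x,z)-np.arctan2(L3*np.sin(q3),L2+L3*np.cos(q3))
    M=((R.from_euler('z',q1)*R.from_euler('y',q2+q3)).inv()*Rt*R.from_euler('z',-np.pi/2))
    a=M.as_euler('ZYZ') # a0,a1 in[0,pi]
    f=lambda v:(v+np.pi)%(2*np.pi)-np.pi
    q4=f(a[0]); q4=q4+2*np.pi if q4<-1.35 else q4
    return np.array([q1,q2,q3,q4,a[1],f(a[2])])
QL=np.array([[-2.61,2.61],[-1.02,2.33],[.03,2.71],[-1.35,4.49],[.32,2.68],[-2.91,2.91]])
def ok(q): return q is not None and bool(np.all((q>QL[:,0])&(q<QL[:,1])))
TY=-.561; T0=R.from_matrix(np.c_[[np.cos(TY),np.sin(TY),0],[np.sin(TY),-np.cos(TY),0],[0,0,-1]])
E
python3 - <<'E'
from h import *
np.set_printoptions(precision=2,suppress=True)
print(fk([.04212,.11746,1.68969,.00339,1.32246,.34314],.25)[0])
def tool(Tr,zt): return axes(Tr.apply([1,0,0]),Tr.apply(zt))
for d in(.2,.27,.34):
  for lean in (25,45):
    a=np.radians(lean);z1=[0,np.sin(a),np.cos(a)]
    p0=[.4412,-.3345,.042]+T0.apply([0,-.08,.01]);q=ik(p0,tool(T0,z1),d);print(d,lean,"grasp",q,ok(q))
    for yw in (-.561,-.3,-.8):
     Ts=R.from_euler('z',yw)*R.from_euler('x',-np.pi/2)
     for pos in ([.44,-.33],[.5,-.3]):
      q=ik([*pos,.19],tool(Ts,z1),d);print(yw,pos,"stand1",q,ok(q))
    Ts=R.from_euler('z',-.561)*R.from_euler('x',-np.pi/2)
    for t in(20,35,50):
     b=np.radians(t);z2=[0,np.sin(b),-np.cos(b)]
     q=ik([.44,-.33,.19],tool(Ts,z2),d);q2=ik([.5527,-.045,.085],tool(R.from_euler('z',-.024),z2),d);print("  t",t,q,ok(q),q2,ok(q2))
E
```

```text
[0.64 0.08 0.24]
0.2 25 grasp [-0.45  0.18  2.03 -0.51  1.04  0.4 ] True
-0.561 [0.44, -0.33] stand1 [-1.04  0.15  1.94  0.95  1.72 -0.68] True
-0.561 [0.5, -0.3] stand1 [-0.93  0.18  1.9   1.01  1.65 -0.62] True
-0.3 [0.44, -0.33] stand1 [-1.    0.25  1.83  0.81  1.88 -0.79] True
-0.3 [0.5, -0.3] stand1 [-0.9   0.28  1.79  0.88  1.82 -0.73] True
-0.8 [0.44, -0.33] stand1 [-1.07  0.06  2.04  1.06  1.57 -0.59] True
-0.8 [0.5, -0.3] stand1 [-0.95  0.09  2.01  1.12  1.48 -0.54] True
  t 20 [-0.4   0.11  2.01 -1.19  1.52  0.58] True [-0.3   0.09  2.02  0.37  1.16 -0.44] True
  t 35 [-0.44  0.04  2.   -0.97  1.39  0.46] True [-0.38  0.14  2.    0.59  1.29 -0.61] True
  t 50 [-0.51 -0.02  1.99 -0.73  1.3   0.31] True [-0.44  0.22  1.98  0.79  1.44 -0.73] True
0.2 45 grasp [-0.35  0.27  2.   -0.83  1.22  0.65] True
-0.561 [0.44, -0.33] stand1 [-0.98  0.05  1.94  0.7   1.54 -0.59] True
-0.561 [0.5, -0.3] stand1 [-0.87  0.1   1.9   0.74  1.48 -0.51] True
-0.3 [0.44, -0.33] stand1 [-0.95  0.13  1.86  0.6   1.67 -0.75] True
-0.3 [0.5, -0.3] stand1 [-0.84  0.18  1.81  0.65  1.62 -0.67] True
-0.8
[... 2702 characters left out ...]
.78] True
-0.561 [0.44, -0.33] stand1 [-1.13  0.19  1.87  0.64  1.58 -0.73] True
-0.561 [0.5, -0.3] stand1 [-1.02  0.21  1.85  0.69  1.52 -0.65] True
-0.3 [0.44, -0.33] stand1 [-1.07  0.31  1.73  0.54  1.69 -0.87] True
-0.3 [0.5, -0.3] stand1 [-0.97  0.33  1.7   0.59  1.65 -0.79] True
-0.8 [0.44, -0.33] stand1 [-1.17  0.07  2.    0.72  1.46 -0.6 ] True
-0.8 [0.5, -0.3] stand1 [-1.05  0.08  1.99  0.77  1.39 -0.53] True
  t 20 [-0.18  0.36  1.91 -1.07  1.62  0.78] True [-0.38  0.12  1.99  0.36  1.17 -0.52] True
  t 35 [-0.25  0.2   1.95 -0.9   1.47  0.64] True [-0.5   0.24  1.94  0.55  1.32 -0.72] True
  t 50 [-0.35  0.07  1.97 -0.7   1.35  0.46] True [-0.6   0.39  1.88  0.7   1.48 -0.86] True
```

```bash
cat >> h.py <<'E'
def tool(Tr,zt): return axes(Tr.apply([1,0,0]),Tr.apply(zt))
A1=np.radians(30);Z1=np.array([0,np.sin(A1),np.cos(A1)])
G1R=tool(T0,Z1);G1=np.array([.4410,-.3345,.032])+T0.apply([0,-.08,0])
E
python3 - <<'E'
from h import *
b=-G1R.apply([0,0,1]);print(G1,b)
plan([(G1+.14*b,G1R,8)],8.5)
E
```

```text
[ 0.48356265 -0.26676212  0.032     ] [0.26601659 0.42336175 0.8660254 ]
[[[0.011,-0.067,0.031],[-3.92,-0.41,1.12],8.5],[[0.011,-0.067,0.031],[-3.84,-0.28,1.39],8.5],[[0.012,-0.067,0.031],[-3.75,-0.14,1.64],8.5],[[0.011,-0.067,0.031],[-3.64,-0.01,1.89],8.5],[[0.011,-0.067,0.031],[-3.49,0.13,2.13],8.5],[[0.011,-0.067,0.031],[-3.34,0.25,2.36],8.5],[[0.011,-0.067,0.031],[-3.17,0.39,2.57],8.5],[[0.011,-0.067,0.031],[-2.97,0.5,2.77],8.5]]
end [ 0.5208 -0.2074  0.1532]
```

Emit:
servo_tool --rows '[[[0.011, -0.067, 0.031], [-3.92, -0.41, 1.0], 8.5], [[0.011, -0.067, 0.031], [-3.84, -0.28, 1.3], 8.5], [[0.012, -0.067, 0.031], [-3.75, -0.14, 1.6], 8.5], [[0.011, -0.067, 0.031], [-3.64, 0, 1.9], 8.5], [[0.011, -0.067, 0.031], [-3.49, 0.13, 2.13], 8.5], [[0.011, -0.067, 0.031], [-3.34, 0.25, 2.36], 8.5], [[0.011, -0.067, 0.031], [-3.17, 0.39, 2.57], 8.5], [[0.011, -0.067, 0.031], [-2.97, 0.5, 2.5], 8.5]]'

```text
time: 6.7
position: [0.5288, -0.2163, 0.1703]
ee_rot: [0.14, 0.847, 0.464, -0.22]
ft_force: [0.5, -0.5, -0.5]
gripper_width: 0.992
```

```bash
python3 - <<'E'
from h import *
from bench import readout,cams
o=readout.get_obs();print(o["time"],o["position"],o["joint_pos"].round(3),o["gripper_width"]*85.4)
for d in (.15,.2,.25,.3,.35):print(d,fk(o["joint_pos"],d)[0]-o["position"])
c=cams.read_camera("wrist");cv2.imwrite("pics/w5.png",c["image"][:,:,::-1])
import pickle;pickle.dump(c,open("w5.pkl","wb"))
o=readout.get_obs()
b=-G1R.apply([0,0,1])
plan([(G1+.05*b,G1R,4)],8.5)
E
```

```text
6.7 [ 0.52884273 -0.21628921  0.1703382 ] [-0.267  0.116  1.869 -0.528  1.328  0.476] 84.71324876749104
0.15 [ 0.03258657  0.04207206 -0.01489992]
0.2 [ 0.02045898  0.02002259 -0.00810574]
0.25 [ 0.0083314  -0.00202688 -0.00131156]
0.3 [-0.00379619 -0.02407635  0.00548263]
0.35 [-0.01592377 -0.04612582  0.01227681]
[[[0.006,0.002,-0.004],[0.34,-0.34,2.49],8.5],[[0.007,0.002,-0.004],[0.33,-0.33,2.49],8.5],[[0.006,0.001,-0.004],[0.33,-0.3,2.49],8.5],[[0.006,0.002,-0.004],[0.33,-0.29,2.5],8.5]]
end [ 0.4968 -0.2456  0.0753]
```

View pics/w5.png

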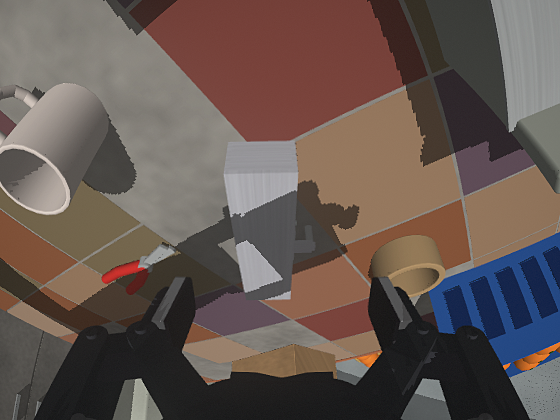

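```bash
python3 - <<'E'
import cv2
b=cv2.imread("pics/w5.png");cv2.imwrite("pics/c8.png",cv2.resize(b[130:310,190:350],None,fx=3.3,fy=3.3,interpolation=cv2.INTER_CUBIC))
E
```

```text
(no output)
```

View pics/c8.png

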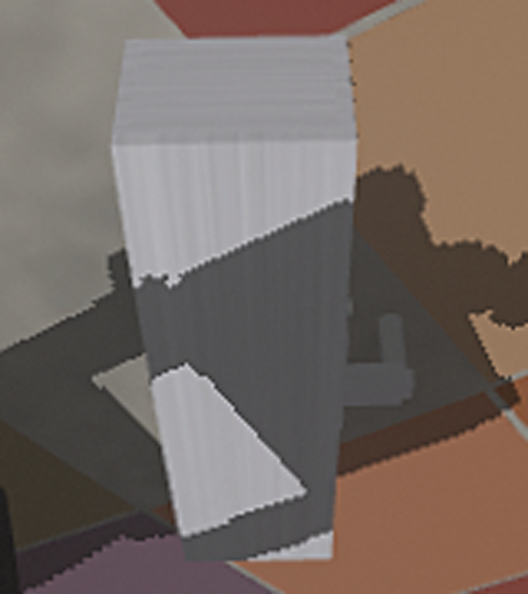

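```bash
python3 - <<'E'
from h import *
import pickle;c=pickle.load(open("w5.pkl","rb"))
g=lambda p,z:wray(c,un(p,3.3,(190,130)),z)[:2]
T=np.array([g((112,145),.042),g((357,143),.042),g((332,559),.042),g((185,559),.042)]);print(T,T.mean(0))
for e in (T[0]-T[3],T[1]-T[2]):print(np.linalg.norm(e),np.arctan2(-e[0],e[1])) 
for e in (T[1]-T[0],T[2]-T[3]):print(np.linalg.norm(e),np.arctan2(e[1],e[0])) 
E
```

```text
[[ 0.47591806 -0.22553503]
 [ 0.52411132 -0.25745002]
 [ 0.40640179 -0.44356168]
 [ 0.35844864 -0.40998823]] [ 0.44121995 -0.33413374]
0.21868252964025575 -0.5670768438786586
0.22021145601576272 -0.5639510280234835
0.05780274878075944 -0.5849242436002735
0.05853786146929859 -0.6108133360644928
```

Emit:
servo_tool --rows '[[[0.007, 0.002, -0.004], [0.34, -0.34, 2.5], 8.5], [[0.007, 0.002, -0.004], [0.33, -0.33, 2.5], 8.5], [[0.006, 0.001, -0.004], [0.33, -0.3, 2.5], 8.5], [[0.006, 0.002, -0.004], [0.33, -0.3, 2.5], 8.5], [[0, 0, 0], [0, 0, 1.0], 8.5], [[0, 0, 0], [0, 0, 0], 8.5], [[0, 0, 0], [0, 0, 0], 8.5], [[0, 0, 0], [0, 0, 0], 8.5]]'

```text
time: 7.75
position: [0.5005, -0.2538, 0.07]
ee_rot: [0.131, 0.846, 0.468, -0.22]
ft_force: [0.4, -0.3, 0.4]
gripper_width: 0.997
```

```bash
python3 - <<'E'
from h import *
from bench import readout,cams
o=readout.get_obs();print(o["time"],o["position"],(qR(o["ee_rot"]).inv()*G1R).as_rotvec(),o["ft_force"])
plan([(G1,G1R,3)],8.5)
E
```

```text
7.75 [ 0.50053282 -0.25384435  0.07001908] [ 0.0152625  -0.00625853 -0.00377166] [ 0.44033126 -0.34397353  0.37202876]
[[[0.005,-0.002,-0.001],[0.05,-0.27,1.43],8.5],[[0.005,-0.002,-0.002],[0.05,-0.27,1.42],8.5],[[0.005,-0.002,-0.001],[0.05,-0.25,1.43],8.5]]
end [ 0.4836 -0.2668  0.032 ]
```

Emit:
servo_tool --rows '[[[0.005, -0.002, -0.001], [0.05, -0.28, 1.5], 8.5], [[0.005, -0.002, -0.002], [0.05, -0.27, 1.5], 8.5], [[0.006, -0.002, -0.001], [0.05, -0.27, 1.3], 8.5], [[0, 0, 0], [0, 0, 0], 8.5], [[0, 0, 0], [0, 0, 0], 5.0], [[0, 0, 0], [0, 0, 0], 5.0], [[0, 0, 0], [0, 0, 0], 5.0], [[0, 0, 0], [0, 0, 0], 5.0]]' --force 110

```text
time: 8.75
position: [0.4828, -0.2672, 0.0298]
ee_rot: [0.125, 0.845, 0.467, -0.226]
ft_force: [1.0, -0.9, -2.3]
gripper_width: 0.666
```

```bash
python3 - <<'E'
from h import *
from bench import readout,cams
o=readout.get_obs();print(o["time"],o["position"]-G1,(qR(o["ee_rot"]).inv()*G1R).as_rotvec(),o["ft_force"],o["gripper_width"]*85.4)
c=cams.read_camera("wrist");cv2.imwrite("pics/w6.png",c["image"][:,:,::-1])
E
```

```text
8.75 [-0.00071499 -0.0004498  -0.0022216 ] [-0.00051464 -0.00105906  0.00030933] [ 1.03661757 -0.86705555 -2.32317339] 56.90316972838652
```

View pics/w6.png

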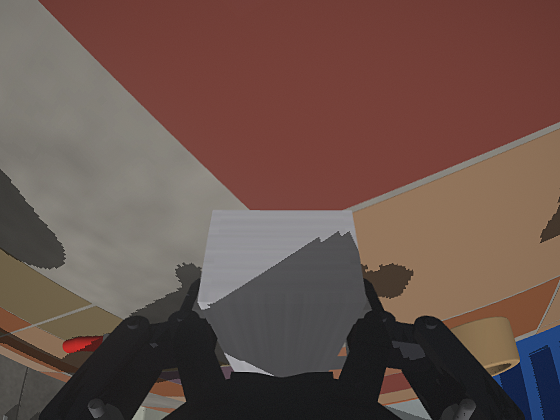

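```bash
python3 - <<'E'
from h import *
from bench import readout
o=readout.get_obs()
O=np.array([.4411,-.3343,.042]);print("TCP in trough",T0.inv().apply(o["position"]-O))
rr=qR(o["ee_rot"]);Y=lambda a:rr*R.from_euler('y',a,degrees=True)
plan([([.475,-.28,.135],Y(18),4),([.46,-.30,.23],Y(60),6),([.45,-.31,.225],Y(91),4),([.45,-.31,.225],Y(91),2)],5.0)
E
```

```text
TCP in trough [-0.00036575 -0.07898364  0.01225085]
[[[0.0,0.079,0.0],[-1.64,0.0,-2.09],5.0],[[-0.0,0.078,-0.0],[-1.46,0.01,-2.22],5.0],[[-0.0,0.079,-0.0],[-1.3,-0.0,-2.32],5.0],[[0.0,0.078,-0.0],[-1.1,0.0,-2.42],5.0],[[-0.0,0.122,-0.0],[-0.73,-0.04,-1.46],5.0],[[0.0,0.122,0.0],[-0.55,-0.03,-1.54],5.0],[[0.0,0.123,-0.0],[-0.36,-0.04,-1.6],5.0],[[0.0,0.122,0.0],[-0.16,-0.03,-1.63],5.0]]
[[[0.0,0.122,-0.0],[0.04,-0.04,-1.64],5.0],[[0.0,0.122,-0.0],[0.24,-0.03,-1.62],5.0],[[0.0,0.135,0.0],[-0.36,-0.08,-0.06],5.0],[[0.0,0.136,-0.0],[-0.35,-0.08,-0.12],5.0],[[0.0,0.135,0.0],[-0.33,-0.08,-0.15],5.0],[[0.0,0.135,-0.0],[-0.31,-0.08,-0.21],5.0],[[0.0,0.0,0.0],[-0.0,0.0,0.0],5.0],[[0.0,0.0,0.0],[-0.0,0.0,0.0],5.0]]
end [ 0.4499 -0.31    0.225 ]
```

Emit:
servo_tool --rows '[[[0, 0, 0], [-1.6, 0, -2.5], 5.0], [[0, 0.05, 0], [-1.5, 0, -2.5], 5.0], [[0, 0.079, 0], [-1.3, 0, -2.5], 5.0], [[0, 0.078, 0], [-1.1, 0, -2.5], 5.0], [[0, 0.12, 0], [-0.7, 0, -1.8], 5.0], [[0, 0.12, 0], [-0.5, 0, -1.8], 5.0], [[0, 0.12, 0], [-0.3, 0, -1.8], 5.0], [[0, 0.12, 0], [0, 0, -1.5], 5.0]]'

```text
time: 9.8
position: [0.4757, -0.2697, 0.2139]
ee_rot: [-0.051, 0.871, 0.483, 0.08]
ft_force: [-0.6, -0.5, -3.7]
gripper_width: 0.668
```

```bash
python3 - <<'E'
from h import *
from bench import readout,cams
o=readout.get_obs();r=qR(o["ee_rot"]);print(o["time"],o["position"],(G1R.inv()*r).as_rotvec(),o["ft_force"],o["moment"],o["gripper_width"]*85.4,o["joint_pos"].round(2))
c=cams.read_camera("side");cv2.imwrite("pics/s3.png",c["image"][150:,100:460,::-1])
rt=G1R*R.from_euler('y',90.5,degrees=True)
plan([([.45,-.31,.225],rt,6),([.45,-.31,.225],rt,2)],5.0)
E
```

```text
9.8 [ 0.47568734 -0.26967241  0.21389455] [ 0.01188559  0.7132181  -0.00634638] [-0.57103704 -0.52310569 -3.66454409] [0.07431954 0.0193612  0.01305036] 57.07343512958724 [-0.7  -0.06  1.92  0.19  1.33 -0.19]
[[[-0.002,0.144,-0.001],[-0.73,-0.03,-0.3],5.0],[[-0.001,0.144,-0.0],[-0.67,-0.02,-0.4],5.0],[[-0.002,0.145,-0.001],[-0.61,-0.02,-0.49],5.0],[[-0.001,0.144,-0.001],[-0.54,-0.03,-0.58],5.0],[[-0.002,0.144,-0.0],[-0.44,-0.02,-0.64],5.0],[[-0.001,0.144,-0.001],[-0.35,-0.03,-0.71],5.0],[[-0.0,0.0,-0.0],[0.0,0.0,0.0],5.0],[[-0.0,0.0,-0.0],[0.0,0.0,0.0],5.0]]
end [ 0.4499 -0.31    0.225 ]
```

View pics/s3.png

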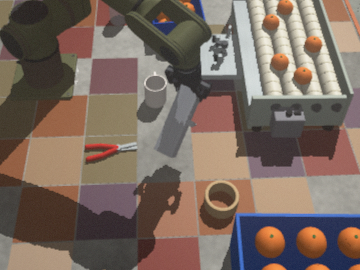

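Emit:
servo_tool --rows '[[[-0.002, 0.15, -0.001], [-0.7, 0, -0.8], 5.0], [[-0.002, 0.15, 0], [-0.67, 0, -0.8], 5.0], [[-0.002, 0.15, -0.001], [-0.61, 0, -0.7], 5.0], [[-0.001, 0.15, -0.001], [-0.54, 0, -0.6], 5.0], [[-0.002, 0.15, 0], [-0.44, 0, -0.6], 5.0], [[-0.001, 0.14, -0.001], [-0.35, 0, -0.6], 5.0], [[0, 0, 0], [0, 0, 0], 5.0], [[0, 0, 0], [0, 0, 0], 5.0]]'

```text
time: 10.85
position: [0.4466, -0.3117, 0.227]
ee_rot: [-0.256, 0.75, 0.412, 0.449]
ft_force: [0.2, -0.4, -3.2]
gripper_width: 0.664
```

```bash
python3 - <<'E'
from h import *
from bench import readout,cams
o=readout.get_obs();r=qR(o["ee_rot"]);print(o["time"],o["position"],(G1R.inv()*r).as_rotvec(),o["ft_force"],o["gripper_width"]*85.4,o["joint_pos"].round(2))
c=cams.read_camera("side");cv2.imwrite("pics/s4.png",cv2.resize(c["image"][180:330,200:360,::-1],None,fx=3.7,fy=3.7))
c=cams.read_camera("scene");cv2.imwrite("pics/sc4.png",cv2.resize(c["image"][120:260,130:300,::-1],None,fx=3.7,fy=3.7))
c=cams.read_camera("wrist");cv2.imwrite("pics/w7.png",c["image"][:,:,::-1])
E
```

```text
10.85 [ 0.44662802 -0.31170483  0.22701632] [1.61474805e-02 1.60985043e+00 1.26428990e-03] [ 0.18823781 -0.38198064 -3.22759259] 56.678898359790914 [-1.08  0.17  1.89  0.89  1.75 -0.67]
```

View pics/s4.png

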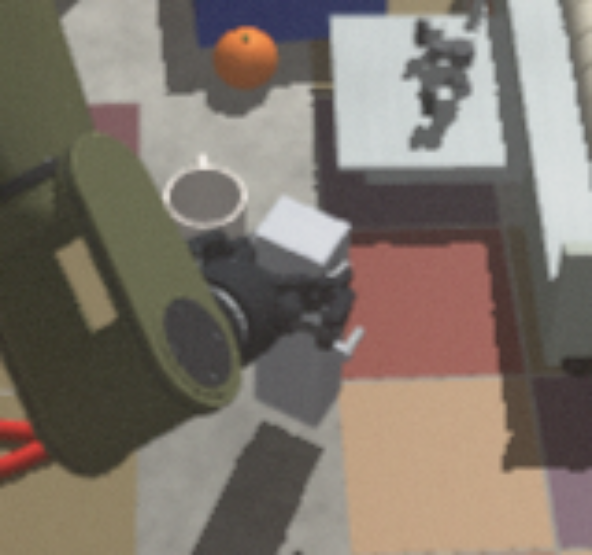

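View pics/sc4.png

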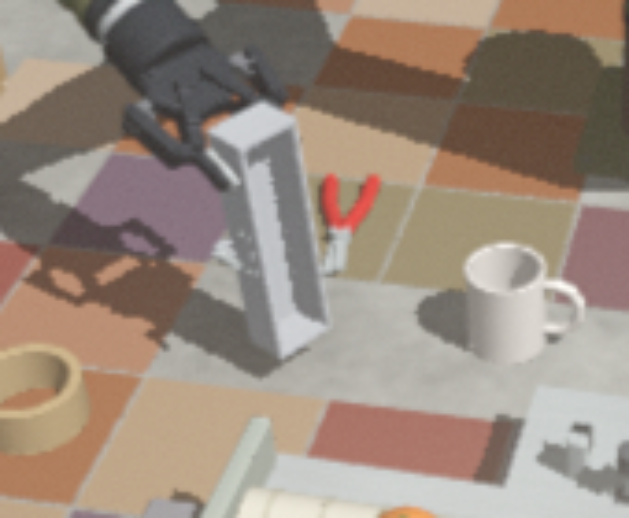

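View pics/w7.png

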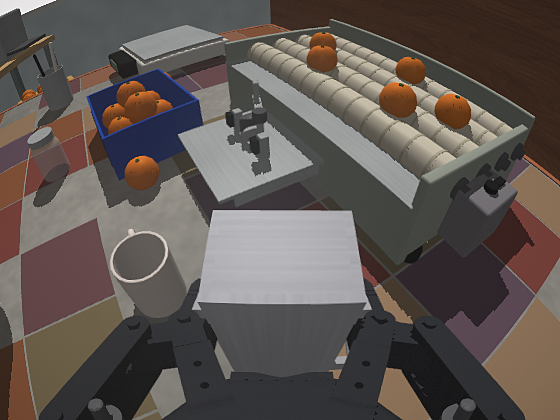

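```bash
python3 - <<'E'
from h import *
rt=G1R*R.from_euler('y',90,degrees=True)
plan([([.447,-.312,.205],rt,3),([.447,-.312,.1905],rt,3)],5.0)
E
```

```text
[[[-0.003,-0.013,-0.003],[-0.68,0.02,0.34],5.0],[[-0.003,-0.014,-0.003],[-0.68,0.02,0.35],5.0],[[-0.003,-0.013,-0.003],[-0.67,0.02,0.37],5.0],[[-0.0,-0.0,-0.0],[-0.42,-0.0,0.24],5.0],[[-0.0,-0.0,-0.0],[-0.42,-0.0,0.24],5.0],[[-0.0,-0.0,-0.0],[-0.42,-0.0,0.24],5.0]]
end [ 0.447  -0.312   0.1905]
```

Emit:
servo_tool --rows '[[[-0.003, -0.014, -0.003], [-0.7, 0, 0.35], 5.0], [[-0.004, -0.014, -0.003], [-0.7, 0, 0.35], 5.0], [[-0.004, -0.014, -0.003], [-0.7, 0, 0.37], 5.0], [[-0.003, 0, -0.002], [-0.4, 0, 0.24], 5.0], [[0, 0, 0], [-0.4, 0, 0.24], 5.0], [[0, 0, 0], [-0.3, 0, 0.2], 5.0], [[0, 0, 0], [0, 0, 0], 5.0], [[0, 0, 0], [0, 0, 0], 5.0]]'

```text
time: 12.0
position: [0.4472, -0.3111, 0.1899]
ee_rot: [-0.237, 0.759, 0.421, 0.436]
ft_force: [-0.4, 0.4, -3.6]
gripper_width: 0.663
```

```bash
python3 - <<'E'
from h import *
from bench import readout,cams
rt=G1R*R.from_euler('y',90,degrees=True)
o=readout.get_obs();r=qR(o["ee_rot"]);print(o["time"],o["position"],(r.inv()*rt).as_rotvec(),o["ft_force"])
plan([([.447,-.312,.1885],rt,2)],5.0)
E
```

```text
12.0 [ 0.44724123 -0.31107895  0.1898893 ] [0.0052246  0.0078856  0.00516374] [-0.36472471  0.41485881 -3.59603136]
[[[0.003,0.004,0.003],[-0.08,0.01,-0.0],5.0],[[0.002,0.004,0.002],[-0.09,0.02,-0.01],5.0]]
end [ 0.447  -0.312   0.1885]
```

Emit:
servo_tool --rows '[[[0.003, 0.005, 0.003], [-0.1, 0, 0.05], 5.0], [[0.003, 0.005, 0.003], [-0.1, 0, 0.05], 5.0], [[0, 0, 0], [-0.1, 0, 0.05], 5.0], [[0, 0, 0], [0, 0, 0], 5.0], [[0, 0, 0], [0, 0, 0], 5.5], [[0, 0, 0], [0, 0, 0], 7.0], [[0, 0, 0], [0, 0, 0], 8.5], [[0, 0, 0], [0, 0, 0], 8.5]]' --force 20

```text
time: 13.0
position: [0.4479, -0.3121, 0.189]
ee_rot: [-0.242, 0.757, 0.419, 0.44]
ft_force: [-0.3, 0.3, 0.2]
gripper_width: 0.994
```

```bash
python3 - <<'E'
from h import *
from bench import readout,cams
rt=G1R*R.from_euler('y',90,degrees=True)
o=readout.get_obs();r=qR(o["ee_rot"]);print(o["time"],o["position"],(r.inv()*rt).as_rotvec(),o["ft_force"],o["gripper_width"])
c=cams.read_camera("scene");cv2.imwrite("pics/sc5.png",cv2.resize(c["image"][120:260,130:300,::-1],None,fx=3.7,fy=3.7))
c=cams.read_camera("wrist");cv2.imwrite("pics/w8.png",c["image"][:,:,::-1])
E
```

```text
13.0 [ 0.44793933 -0.31206817  0.18904877] [ 0.00057909 -0.00429561  0.00223943] [-0.2697651   0.31868417  0.1520387 ] 0.9942103489548586
```

View pics/sc5.png

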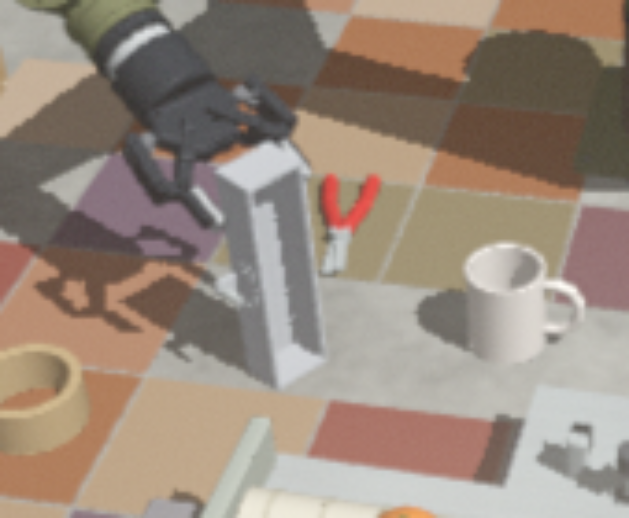

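View pics/w8.png

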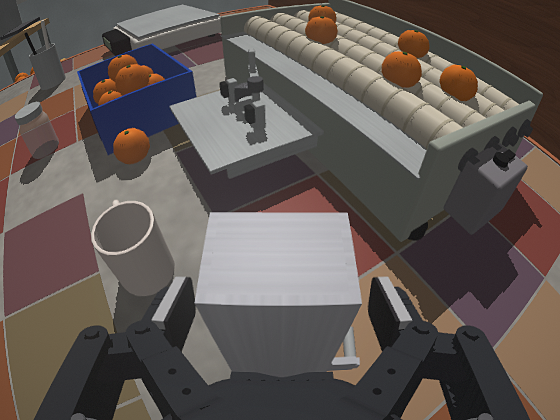

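```bash
cat >> h.py <<'E'
SY=-.565;TS=R.from_euler('z',SY)*R.from_euler('x',-np.pi/2)
B2=np.radians(35);Z2=np.array([0,np.sin(B2),-np.cos(B2)])
STO=np.array([.4475,-.312,.189])-TS.apply([0,-.079,.0122])  # trough origin standing
G2R=tool(TS,Z2);G2=STO+TS.apply([0,-.08,.029])
E
python3 - <<'E'
from h import *
from bench import readout
print(STO,G2,ik(G2,G2R,.25))
o=readout.get_obs();r=qR(o["ee_rot"])
dn=axes([np.cos(SY),np.sin(SY),0],[0,0,-1])
W1=o["position"]-.10*r.apply([0,0,1]);b=-G2R.apply([0,0,1])
print(W1,G2+.12*b)
plan([(W1,r,3),([.43,-.34,.36],dn,7),(G2+.12*b,G2R,6)],8.5)
E
```

```text
[ 0.44096793 -0.32230398  0.11      ] [ 0.45649499 -0.29781091  0.19      ] [-0.30963924  0.11148086  1.96951044 -0.92155864  1.47108938  0.55752776]
[ 0.40166358 -0.38554081  0.23855653] [ 0.50912542 -0.21478933  0.25882917]
[[[0.0,0.0,0.0],[-0.0,0.0,-3.33],8.5],[[0.0,0.0,0.0],[0.0,-0.0,-3.34],8.5],[[0.0,0.0,0.0],[0.0,-0.0,-3.33],8.5],[[-0.0,-0.15,0.001],[1.89,0.0,-0.2],8.5],[[-0.0,-0.15,0.001],[1.83,-0.0,-0.47],8.5],[[-0.0,-0.151,0.0],[1.75,-0.0,-0.75],8.5],[[-0.0,-0.15,0.001],[1.61,-0.01,-0.99],8.5],[[-0.0,-0.15,0.001],[1.44,-0.0,-1.23],8.5]]
[[[-0.001,-0.15,0.001],[1.25,-0.01,-1.43],8.5],[[0.0,-0.15,0.0],[1.02,-0.0,-1.6],8.5],[[0.0,-0.16,0.0],[2.47,-0.0,1.69],8.5],[[0.0,-0.16,0.0],[2.7,-0.01,1.27],8.5],[[0.0,-0.16,0.0],[2.87,-0.0,0.82],8.5],[[0.0,-0.16,0.0],[2.97,-0.0,0.36],8.5],[[0.0,-0.16,-0.0],[2.99,-0.01,-0.12],8.5],[[0.001,-0.16,-0.0],[2.93,-0.0,-0.59],8.5]]
end [ 0.5091 -0.2148  0.2588]
```

Emit:
servo_tool --rows '[[[0, 0, 0], [0, 0, -3.4], 8.5], [[0, 0, 0], [0, 0, -3.4], 8.5], [[0, 0, 0], [0, 0, -3.4], 8.5], [[0, -0.15, 0.001], [1.9, 0, -0.2], 8.5], [[0, -0.15, 0.001], [1.83, 0, -0.5], 8.5], [[0, -0.15, 0], [1.75, 0, -0.8], 8.5], [[0, -0.15, 0.001], [1.6, 0, -1.0], 8.5], [[0, -0.15, 0.001], [1.45, 0, -1.2], 8.5]]'

```text
time: 14.1
position: [0.4185, -0.3578, 0.3276]
ee_rot: [-0.07, 0.869, 0.475, 0.123]
ft_force: [-0.1, 0.2, 0.0]
gripper_width: 0.996
```

```bash
python3 - <<'E'
from h import *
from bench import readout,cams
o=readout.get_obs();r=qR(o["ee_rot"])
print(o["time"],o["position"],r.as_matrix()[:,2],o["joint_pos"].round(2),o["ft_force"])
dn=axes([np.cos(SY),np.sin(SY),0],[0,0,-1]);b=-G2R.apply([0,0,1])
plan([([.435,-.335,.36],dn,2),(G2+.12*b,G2R,6)],8.5)
c=cams.read_camera("scene");cv2.imwrite("pics/sc6.png",cv2.resize(c["image"][100:260,110:310,::-1],None,fx=3.2,fy=3.2))
E
```

```text
14.1 [ 0.41846306 -0.35780351  0.32758631] [ 0.14694955  0.23846354 -0.95996926] [-0.93 -0.09  1.77  0.26  1.57 -0.37] [-0.13726012  0.20684407  0.00510085]
[[[-0.002,-0.142,-0.003],[1.8,0.07,-1.16],8.5],[[-0.002,-0.142,-0.003],[1.62,0.08,-1.41],8.5],[[-0.0,-0.16,0.0],[2.35,-0.03,1.69],8.5],[[-0.0,-0.16,0.0],[2.6,-0.02,1.28],8.5],[[0.0,-0.16,0.0],[2.76,-0.03,0.86],8.5],[[0.0,-0.16,0.0],[2.87,-0.03,0.41],8.5],[[0.0,-0.16,0.001],[2.9,-0.02,-0.05],8.5],[[0.0,-0.16,-0.0],[2.85,-0.03,-0.52],8.5]]
end [ 0.5092 -0.2148  0.2588]
```

View pics/sc6.png

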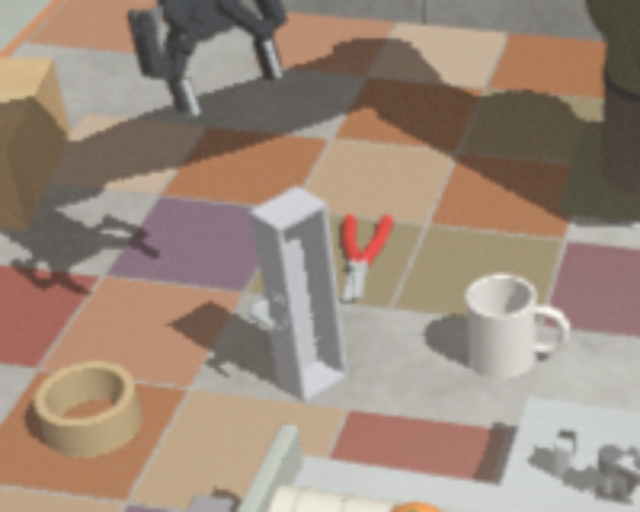

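Emit:
servo_tool --rows '[[[-0.002, -0.142, -0.003], [1.8, 0.07, -1.2], 8.5], [[-0.002, -0.142, -0.003], [1.62, 0.08, -1.4], 8.5], [[0, -0.16, 0], [2.5, -0.03, 1.3], 8.5], [[0, -0.16, 0], [2.6, -0.02, 1.1], 8.5], [[0, -0.16, 0], [2.76, -0.03, 0.86], 8.5], [[0, -0.16, 0], [2.87, -0.03, 0.41], 8.5], [[0, -0.16, 0.001], [2.9, -0.02, -0.1], 8.5], [[0, -0.16, 0], [2.85, -0.03, -0.5], 8.5]]'

```text
time: 15.15
position: [0.5144, -0.2111, 0.2712]
ee_rot: [0.237, 0.773, 0.419, -0.413]
ft_force: [1.1, -0.5, 0.1]
gripper_width: 0.995
```

```bash
python3 - <<'E'
from h import *
from bench import readout,cams
o=readout.get_obs();r=qR(o["ee_rot"])
print(o["time"],o["position"],r.as_matrix()[:,2],o["joint_pos"].round(2),o["ft_force"])
c=cams.read_camera("wrist");cv2.imwrite("pics/w9.png",c["image"][:,:,::-1])
import pickle;pickle.dump(c,open("w9.pkl","wb"))
o=readout.get_obs();r=qR(o["ee_rot"]);print(o["position"])
b=-G2R.apply([0,0,1])
plan([(G2+.09*b,G2R,4),(G2,G2R,4)],8.5)
E
```

```text
15.15 [ 0.51437817 -0.21111576  0.27115298] [-0.44032861 -0.71270296 -0.54604506] [-0.14  0.15  1.79 -0.88  1.69  0.56] [ 1.06447982 -0.51173818  0.12606098]
[ 0.51396817 -0.2080115   0.2634289 ]
[[[0.002,0.009,-0.001],[0.01,-0.02,0.99],8.5],[[0.001,0.01,-0.001],[0.01,-0.01,0.98],8.5],[[0.002,0.009,-0.001],[-0.01,-0.02,0.99],8.5],[[0.002,0.01,-0.001],[-0.02,-0.01,0.99],8.5],[[-0.0,-0.0,-0.0],[0.0,0.0,2.25],8.5],[[-0.0,-0.0,-0.0],[0.0,0.0,2.25],8.5],[[-0.0,-0.0,-0.0],[0.0,0.0,2.25],8.5],[[-0.0,-0.0,-0.0],[0.0,0.0,2.25],8.5]]
end [ 0.4565 -0.2979  0.19  ]
```

View pics/w9.png

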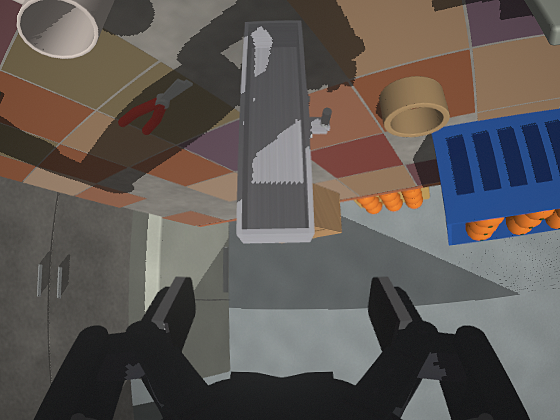

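Emit:
servo_tool --rows '[[[0.002, 0.01, -0.001], [0, -0.1, 1.8], 8.5], [[0.002, 0.01, -0.001], [0, -0.1, 1.8], 8.5], [[0.002, 0.01, -0.001], [0, -0.1, 1.8], 8.5], [[0.002, 0.01, -0.001], [0, -0.05, 1.8], 8.5], [[0, 0, 0], [0, 0, 1.8], 8.5], [[0, 0, 0], [0, 0, 1.5], 8.5], [[0, 0, 0], [0, 0, 0], 8.5], [[0, 0, 0], [0, 0, 0], 8.5]]'

```text
time: 16.2
position: [0.459, -0.2864, 0.2007]
ee_rot: [0.218, 0.78, 0.426, -0.403]
ft_force: [1.0, -0.8, 0.4]
gripper_width: 0.995
```

```bash
python3 - <<'E'
from h import *
from bench import readout,cams
o=readout.get_obs();r=qR(o["ee_rot"])
print(o["time"],o["position"],G2,(r.inv()*G2R).as_rotvec(),o["ft_force"])
c=cams.read_camera("wrist");cv2.imwrite("pics/w10.png",c["image"][:,:,::-1])
plan([(G2,G2R,3)],8.5)
E
```

```text
16.2 [ 0.45899915 -0.28644441  0.20073289] [ 0.45649499 -0.29781091  0.19      ] [-0.00763444 -0.00822539 -0.00274067] [ 1.0044532  -0.7534629   0.42585435]
[[[-0.002,-0.003,-0.001],[0.08,0.14,0.51],8.5],[[-0.003,-0.003,-0.001],[0.07,0.13,0.51],8.5],[[-0.002,-0.002,-0.001],[0.08,0.14,0.5],8.5]]
end [ 0.4565 -0.2978  0.1901]
```

View pics/w10.png

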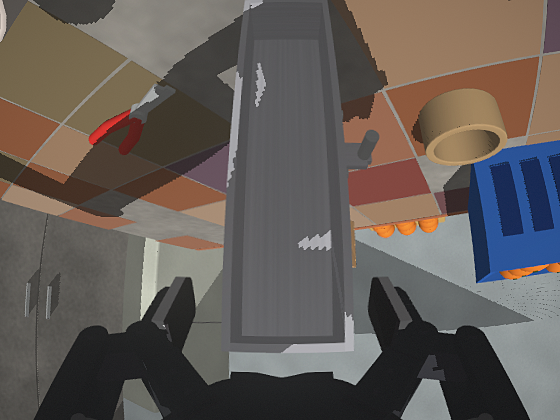

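Emit:
servo_tool --rows '[[[-0.003, -0.003, -0.001], [0.08, 0.13, 0.52], 8.5], [[-0.003, -0.003, -0.001], [0.08, 0.13, 0.52], 8.5], [[-0.002, -0.002, -0.001], [0.08, 0.1, 0.5], 8.5], [[0, 0, 0], [0, 0, 0], 5.0], [[0, 0, 0], [0, 0, 0], 5.0], [[0, 0, 0], [0, 0, 0], 5.0], [[0, 0, 0], [0, 0, 0], 5.0], [[0, 0, 0], [0, 0, 0], 5.0]]' --force 110

```text
time: 17.25
position: [0.4569, -0.2977, 0.1898]
ee_rot: [0.224, 0.777, 0.428, -0.404]
ft_force: [-0.3, -0.5, -0.2]
gripper_width: 0.663
```

```bash
python3 - <<'E'
from h import *
from bench import readout,cams
o=readout.get_obs();r=qR(o["ee_rot"])
print(o["time"],o["position"],G2,(r.inv()*G2R).as_rotvec(),o["ft_force"],o["gripper_width"]*85.4)
import pickle
for n in("wrist","scene"):
    c=cams.read_camera(n);cv2.imwrite(f"pics/{n}11.png",c["image"][:,:,::-1]); pickle.dump(c,open(n+"11.pkl","wb"))
E
```

```text
17.25 [ 0.45692417 -0.29765638  0.18976647] [ 0.45649499 -0.29781091  0.19      ] [0.00289747 0.0004502  0.00082331] [-0.32541663 -0.50652049 -0.23492795] 56.613204639439495
```

View pics/wrist11.png

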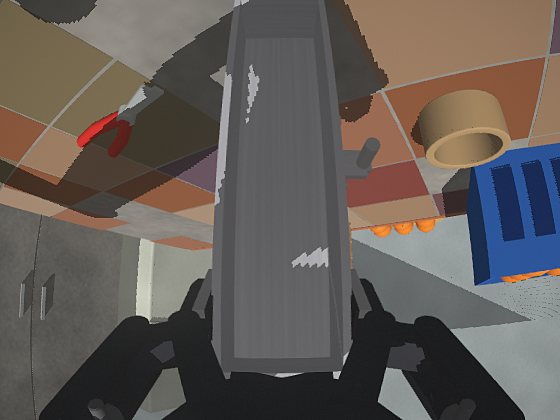

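View pics/scene11.png

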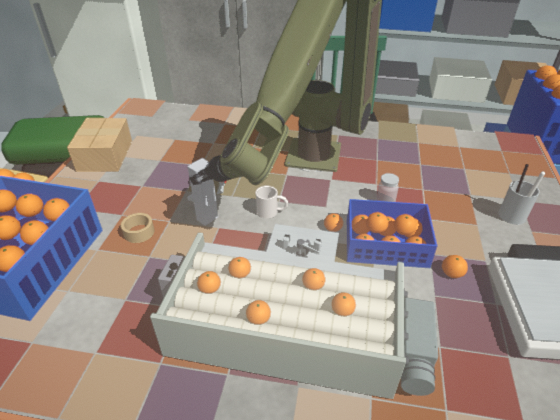

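```bash
cat >> h.py <<'E'
MO=np.array([.5857,.034,0]);MY=-.024;RM=R.from_euler('z',MY)
FR=tool(RM,Z2)
def mach(p): return MO+RM.apply(p)
E
python3 - <<'E'
from h import *
from bench import readout
o=readout.get_obs();r=qR(o["ee_rot"])
print(TS.inv().apply(o["position"]-STO))
Y=lambda a:r*R.from_euler('y',a,degrees=True)
W=mach([-.074,-.08,.16]);print(W,ik(W,FR,.25))
plan([([.457,-.298,.24],Y(12),2),([.46,-.27,.24],Y(65),6),(W+[0,0,.03],FR,8)],5.0)
E
```

```text
[ 0.00029108 -0.07978549  0.02934807]
[ 0.5098015  -0.04420113  0.16      ] [-0.45415521 -0.02185885  2.04897222  0.55505477  1.42402955 -0.60099983]
[[[-0.0,0.105,0.0],[-2.06,0.01,-1.43],5.0],[[0.0,0.104,0.0],[-1.91,0.02,-1.64],5.0],[[-0.0,0.154,-0.0],[0.31,-0.21,-0.29],5.0],[[0.0,0.154,-0.0],[0.35,-0.2,-0.23],5.0],[[0.0,0.155,-0.0],[0.38,-0.21,-0.19],5.0],[[0.0,0.154,-0.0],[0.4,-0.21,-0.12],5.0],[[0.0,0.154,0.0],[0.42,-0.2,-0.05],5.0],[[0.0,0.154,0.0],[0.42,-0.21,0.01],5.0]]
[[[0.026,0.053,-0.063],[2.57,-0.98,1.08],5.0],[[0.026,0.054,-0.062],[2.57,-0.78,1.25],5.0],[[0.026,0.053,-0.063],[2.53,-0.6,1.4],5.0],[[0.026,0.053,-0.062],[2.49,-0.4,1.54],5.0],[[0.026,0.054,-0.063],[2.43,-0.2,1.68],5.0],[[0.026,0.053,-0.063],[2.33,-0.0,1.82],5.0],[[0.026,0.054,-0.062],[2.23,0.18,1.93],5.0],[[0.026,0.053,-0.063],[2.11,0.37,2.05],5.0]]
end [ 0.5098 -0.0441  0.19  ]
```

Emit:
servo_tool --rows '[[[0, 0, 0], [-2.1, 0, -1.5], 5.0], [[0, 0.1, 0], [-2.0, 0, -1.6], 5.0], [[0, 0.154, 0], [0, -0.2, -0.4], 5.0], [[0, 0.154, 0], [0.35, -0.2, -0.3], 5.0], [[0, 0.155, 0], [0.38, -0.2, -0.2], 5.0], [[0, 0.154, 0], [0.4, -0.2, -0.12], 5.0], [[0, 0.154, 0], [0.42, -0.2, -0.05], 5.0], [[0, 0.154, 0], [0.42, -0.2, 0], 5.0]]'

```text
time: 18.35
position: [0.4615, -0.2658, 0.2538]
ee_rot: [-0.02, 0.871, 0.488, 0.043]
ft_force: [-0.4, -0.3, -4.0]
gripper_width: 0.667
```

```bash
python3 - <<'E'
from h import *
from bench import readout,cams
o=readout.get_obs();r=qR(o["ee_rot"])
print(o["time"],o["position"],(G2R.inv()*r).as_rotvec(),o["joint_pos"].round(2),o["ft_force"],o["gripper_width"]*85.4)
for n in("wrist",):
    c=cams.read_camera(n);cv2.imwrite(f"pics/{n}12.png",c["image"][:,:,::-1])
W=mach([-.074,-.08,.16])
plan([(W+[0,0,.03],FR,8)],5.0)
E
```

```text
18.35 [ 0.46151369 -0.26581844  0.25384074] [-0.01354754  1.05485711 -0.01179887] [-0.67 -0.14  1.92  0.1   1.37 -0.14] [-0.37810007 -0.30817987 -3.98978412] 56.92465854245514
[[[0.024,0.063,-0.062],[2.6,-0.95,1.05],5.0],[[0.024,0.063,-0.063],[2.59,-0.75,1.23],5.0],[[0.024,0.063,-0.062],[2.54,-0.56,1.42],5.0],[[0.024,0.063,-0.062],[2.48,-0.38,1.58],5.0],[[0.024,0.063,-0.062],[2.39,-0.18,1.74],5.0],[[0.024,0.062,-0.063],[2.28,0.01,1.89],5.0],[[0.024,0.063,-0.062],[2.15,0.19,2.02],5.0],[[0.024,0.063,-0.062],[2.0,0.38,2.15],5.0]]
end [ 0.5098 -0.0442  0.19  ]
```

View pics/wrist12.png

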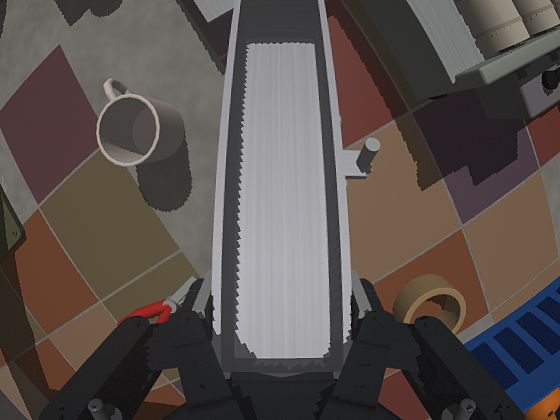

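Emit:
servo_tool --rows '[[[0.024, 0.063, -0.062], [2.5, -0.95, 0.9], 5.0], [[0.024, 0.063, -0.063], [2.5, -0.75, 1.1], 5.0], [[0.024, 0.063, -0.062], [2.5, -0.56, 1.3], 5.0], [[0.024, 0.063, -0.062], [2.48, -0.38, 1.58], 5.0], [[0.024, 0.063, -0.062], [2.39, -0.18, 1.74], 5.0], [[0.024, 0.062, -0.063], [2.28, 0, 1.9], 5.0], [[0.024, 0.063, -0.062], [2.15, 0.19, 2.0], 5.0], [[0.024, 0.063, -0.062], [2.0, 0.38, 2.1], 5.0]]'

```text
time: 19.4
position: [0.5045, -0.0461, 0.1981]
ee_rot: [-0.205, 0.675, 0.678, 0.205]
ft_force: [0.6, -0.9, -3.6]
gripper_width: 0.663
```

```bash
python3 - <<'E'
from h import *
from bench import readout,cams
o=readout.get_obs();r=qR(o["ee_rot"])
print(o["time"],o["position"],(r.inv()*FR).as_rotvec(),o["joint_pos"].round(2),o["ft_force"],o["gripper_width"]*85.4)
for n in("wrist","scene","side"):
    c=cams.read_camera(n);cv2.imwrite(f"pics/{n}13.png",c["image"][:,:,::-1])
plan([(mach([-.074,-.08,.15]),FR,4)],5.0)
E
```

```text
19.4 [ 0.50446539 -0.04608763  0.19813314] [-0.01485777  0.02178198  0.02358972] [-0.45 -0.04  1.99  0.52  1.49 -0.58] [ 0.61323206 -0.85570603 -3.56155577] 56.65780789680933
[[[-0.004,0.006,0.005],[-0.61,0.15,1.01],5.0],[[-0.004,0.005,0.005],[-0.62,0.14,1.0],5.0],[[-0.004,0.006,0.005],[-0.63,0.15,1.01],5.0],[[-0.004,0.005,0.006],[-0.63,0.14,0.99],5.0]]
end [ 0.5098 -0.0443  0.15  ]
```

View pics/wrist13.png

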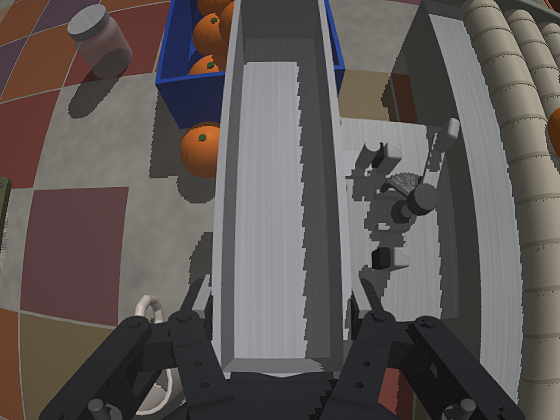

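View pics/side13.png

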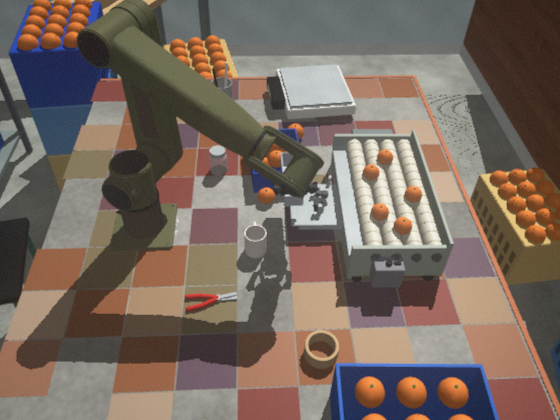

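```bash
python3 - <<'E'
import cv2
a=cv2.imread("pics/side0.png");cv2.imwrite("pics/c9.png",cv2.resize(a[120:215,235:345],None,fx=6,fy=6,interpolation=cv2.INTER_CUBIC))
a=cv2.imread("pics/w2.png");cv2.imwrite("pics/c10.png",cv2.resize(a[60:260,0:330],None,fx=2.4,fy=2.4,interpolation=cv2.INTER_CUBIC))
E
```

```text
(no output)
```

View pics/c9.png

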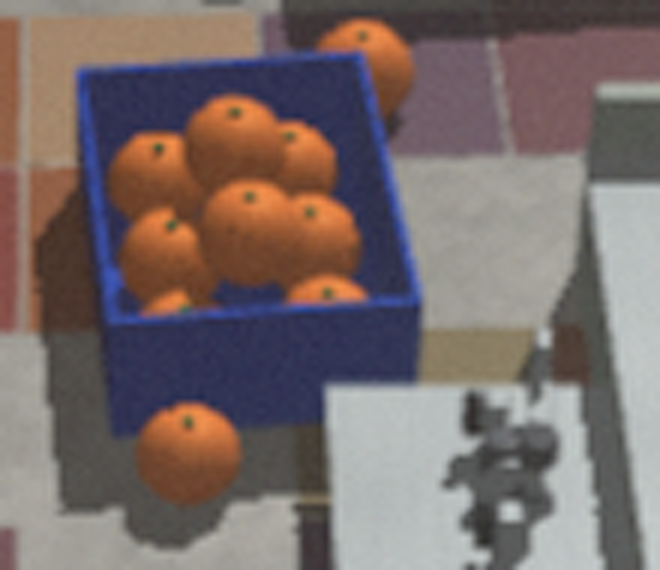

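View pics/c10.png

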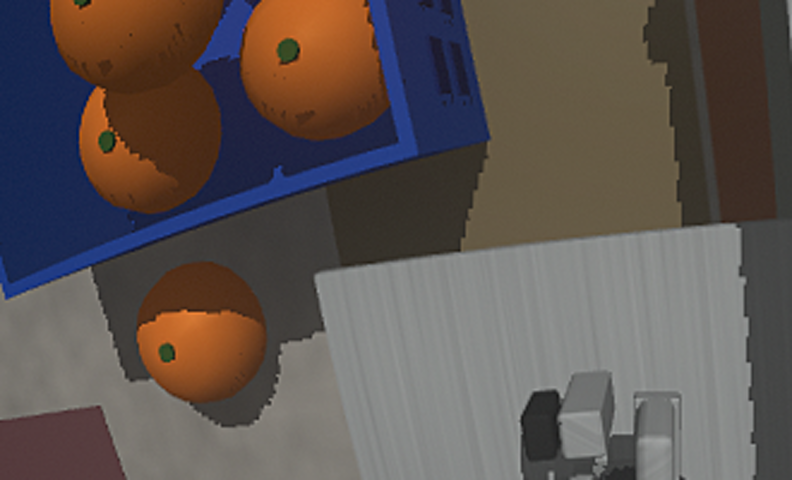

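```bash
python3 - <<'E'
from h import *
from bench import cams
S=cams.read_camera("side")
f=lambda p,z:ray(S,un(p,6,(235,120)),z)[:2].round(3)
print("bottom NL",f((112,437),0));
for z in (.08,.09,.1):print(z,f((107,323),z),f((420,300),z))
E
```

```text
bottom NL [0.377 0.156]
0.08 [0.376 0.172] [0.566 0.187]
0.09 [0.376 0.161] [0.565 0.176]
0.1 [0.376 0.15 ] [0.563 0.164]
```

Emit:
servo_tool --rows '[[[-0.004, 0.006, 0.006], [-0.65, 0.15, 1.05], 5.0], [[-0.004, 0.006, 0.006], [-0.65, 0.15, 1.05], 5.0], [[-0.004, 0.006, 0.006], [-0.65, 0.15, 1.05], 5.0], [[-0.004, 0.006, 0.006], [-0.65, 0.15, 1.05], 5.0], [[0, 0, 0], [-0.57, 0, 0.8], 5.0], [[0, 0, 0], [-0.57, 0, 0.8], 5.0], [[0, 0, 0], [-0.4, 0, 0.6], 5.0], [[0, 0, 0], [0, 0, 0], 5.0]]'

```text
time: 20.6
position: [0.5108, -0.0471, 0.1169]
ee_rot: [-0.209, 0.685, 0.664, 0.215]
ft_force: [-0.6, 0.9, -4.2]
gripper_width: 0.668
```

```bash
python3 - <<'E'
from h import *
from bench import readout,cams
o=readout.get_obs();r=qR(o["ee_rot"])
print(o["time"],o["position"],RM.inv().apply(o["position"]-MO),(r.inv()*FR).as_rotvec(),o["ft_force"],o["gripper_width"]*85.4)
for n in("wrist","scene","side"):
    c=cams.read_camera(n);cv2.imwrite(f"pics/{n}14.png",c["image"][:,:,::-1])
plan([(mach([-.074,-.08,.0915]),FR,4)],5.0)
E
```

```text
20.6 [ 0.51075301 -0.04708831  0.11690284] [-0.07297947 -0.08286351  0.11690284] [ 0.00466544  0.0019201  -0.00680616] [-0.59909613  0.94191131 -4.1642553 ] 57.07991582367116
[[[0.002,0.001,-0.001],[-0.31,-0.04,0.59],5.0],[[0.001,0.0,-0.002],[-0.32,-0.05,0.59],5.0],[[0.002,0.001,-0.001],[-0.32,-0.04,0.58],5.0],[[0.001,0.001,-0.002],[-0.31,-0.04,0.59],5.0]]
end [ 0.5098 -0.0442  0.0915]
```

View pics/wrist14.png

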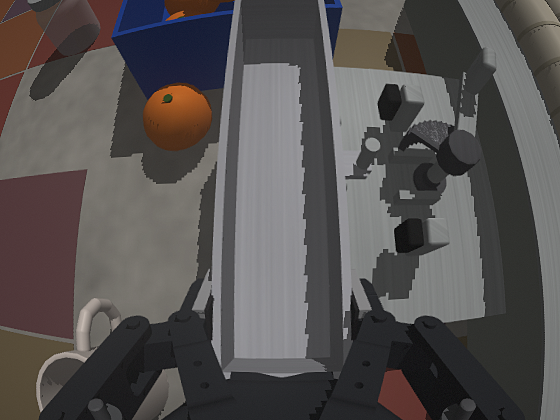

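View pics/scene14.png

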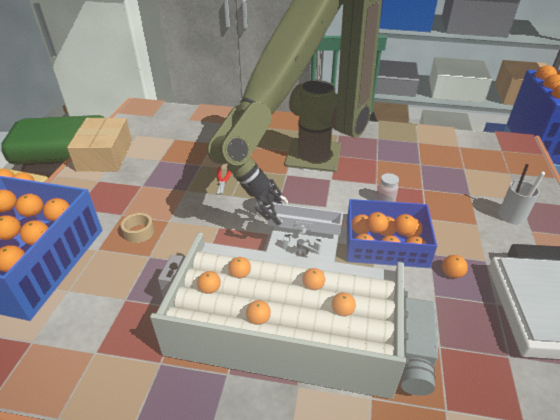

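```bash
python3 - <<'E'
from h import *
import cv2
a=cv2.imread("pics/wrist14.png");cv2.imwrite("pics/c11.png",cv2.resize(a[60:280,320:520],None,fx=2.7,fy=2.7,interpolation=cv2.INTER_CUBIC))
E
```

```text
(no output)
```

View pics/c11.png

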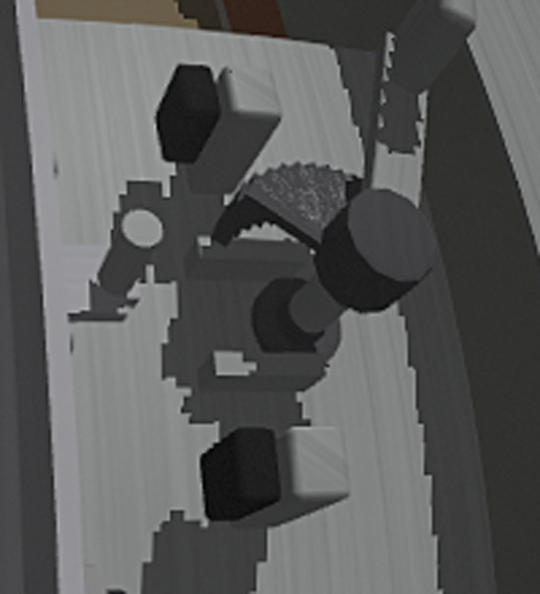

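```bash
python3 - <<'E'
from h import *
from bench import cams,readout
c=cams.read_camera("wrist");o=readout.get_obs();print(o["position"])
f=lambda p,z:RM.inv().apply(wray(c,un(p,2.7,(320,60)),z)-MO).round(4)
print("pin",f((142,228),.1206), "expected",RM.inv().apply(o["position"]-MO)+[.047,.08,0])
print("bars",f((205,265),.073),f((215,352),.073))
print("buf top corners",f((187,66),.1),f((212,67),.1),f((240,430),.1),f((278,430),.1))
print("hub",f((392,237),.12))
print("buf lower",f((180,160),.075),f((208,520),.075))
E
```

```text
[ 0.51145383 -0.04743051  0.1181301 ]
pin [-0.0249 -0.0043  0.1206] expected [-0.02527064 -0.0031888   0.1181301 ]
bars [0.0064 0.0115 0.073 ] [ 0.0058 -0.0118  0.073 ]
buf top corners [-0.0001  0.053   0.1   ] [0.0066 0.0534 0.1   ] [-0.0016 -0.0384  0.1   ] [ 0.0071 -0.0385  0.1   ]
hub [ 0.0317 -0.0027  0.12  ]
buf lower [0.0034 0.0412 0.075 ] [-0.001  -0.0529  0.075 ]
```

```bash
python3 - <<'E'
from h import *
plan([(mach([-.074,-.0795,.094]),FR,5),(mach([-.074,-.0795,.0895]),FR,3)],5.0)
E
```

```text
[[[0.001,0.001,-0.001],[-0.22,-0.04,0.44],5.0],[[0.002,0.0,-0.001],[-0.21,-0.03,0.44],5.0],[[0.001,0.001,-0.001],[-0.22,-0.04,0.43],5.0],[[0.001,0.0,-0.001],[-0.21,-0.03,0.44],5.0],[[0.001,0.001,-0.002],[-0.22,-0.04,0.44],5.0],[[0.0,-0.0,0.0],[-0.09,0.0,0.12],5.0],[[0.0,-0.0,0.0],[-0.08,0.0,0.13],5.0],[[0.0,-0.0,0.0],[-0.09,0.0,0.12],5.0]]
end [ 0.5098 -0.0437  0.0895]
```

Emit:
servo_tool --rows '[[[0.001, 0.001, -0.001], [-0.22, 0, 0.45], 5.0], [[0.002, 0, -0.001], [-0.21, 0, 0.45], 5.0], [[0.001, 0.001, -0.001], [-0.22, 0, 0.45], 5.0], [[0.001, 0, -0.001], [-0.21, 0, 0.45], 5.0], [[0.001, 0.001, -0.002], [-0.22, 0, 0.45], 5.0], [[0, 0, 0], [-0.09, 0, 0.12], 5.0], [[0, 0, 0], [0, 0, 0], 5.0], [[0, 0, 0], [0, 0, 0], 5.0]]'

```text
time: 21.8
position: [0.5121, -0.0433, 0.0909]
ee_rot: [-0.209, 0.682, 0.667, 0.216]
ft_force: [-0.7, 0.5, -3.3]
gripper_width: 0.667
```

```bash
python3 - <<'E'
from h import *
from bench import readout,cams
o=readout.get_obs();r=qR(o["ee_rot"])
print(o["time"],RM.inv().apply(o["position"]-MO),(r.inv()*FR).as_rotvec(),o["ft_force"],o["gripper_width"]*85.4)
c=cams.read_camera("wrist");cv2.imwrite("pics/w15.png",c["image"][:,:,::-1]);
plan([(mach([-.074,-.0795,.0885]),FR,3)],5.0)
E
```

```text
21.8 [-0.07168672 -0.07905435  0.09085038] [0.00120508 0.00016477 0.001679  ] [-0.66019514  0.4919663  -3.26310544] 56.977984524722416
[[[0.0,0.0,0.001],[-0.06,-0.08,0.06],5.0],[[0.001,0.0,0.0],[-0.05,-0.08,0.05],5.0],[[0.0,0.0,0.001],[-0.06,-0.07,0.06],5.0]]
end [ 0.5099 -0.0437  0.0885]
```

View pics/w15.png

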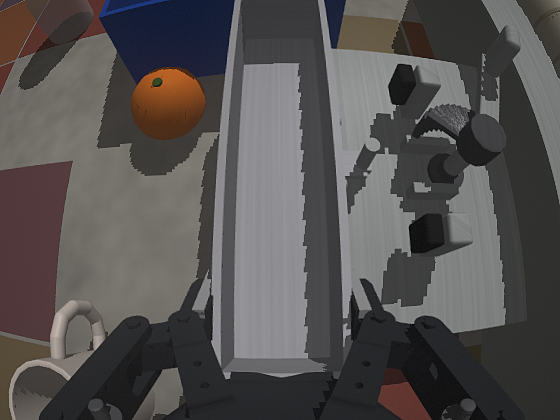

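Emit:
servo_tool --rows '[[[0, 0, 0], [-0.06, 0, 0.08], 5.0], [[0, 0, 0], [-0.06, 0, 0.08], 5.0], [[0, 0, 0], [0, 0, 0], 5.0], [[0, 0, 0], [0, 0.6, 0], 5.0], [[0, 0, 0], [0, 0.6, 0], 5.0], [[0, 0, 0], [0, 0.6, 0], 5.0], [[0, 0, 0], [0, 0.6, 0], 5.0], [[0, 0, 0], [0, 0, 0], 5.0]]'

```text
time: 22.85
position: [0.5384, -0.0438, 0.0909]
ee_rot: [-0.21, 0.681, 0.667, 0.216]
ft_force: [-0.6, 0.1, 0.8]
gripper_width: 0.663
```

```bash
python3 - <<'E'
from h import *
from bench import readout,cams
o=readout.get_obs();r=qR(o["ee_rot"])
print(o["time"],RM.inv().apply(o["position"]-MO),(r.inv()*FR).as_rotvec(),o["ft_force"],o["gripper_width"]*85.4)
c=cams.read_camera("wrist");cv2.imwrite("pics/w16.png",cv2.resize(c["image"][40:280,300:540,::-1],None,fx=2.5,fy=2.5));
plan([(mach([-.04,-.0795,.0890]),FR,3)],5.0)
E
```

```text
22.85 [-0.04543585 -0.07895549  0.09085746] [ 0.00085861 -0.00165247  0.00280079] [-0.64275053  0.1266695   0.77257516] 56.598985811799594
[[[0.0,-0.001,0.001],[-0.05,0.18,0.04],5.0],[[0.001,-0.0,0.001],[-0.05,0.18,0.04],5.0],[[0.0,-0.001,0.001],[-0.05,0.19,0.04],5.0]]
end [ 0.5438 -0.0445  0.089 ]
```

View pics/w16.png

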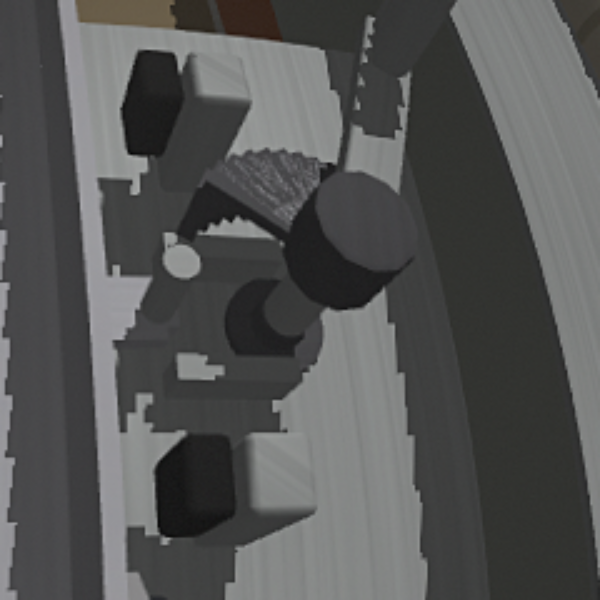

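Emit:
servo_tool --rows '[[[0, 0, 0], [0, 0.3, 0], 5.0], [[0, 0, 0.001], [0, 0.3, 0], 5.0], [[0, 0, 0.001], [0, 0.3, 0], 5.0], [[0, 0, 0], [0, 0.15, 0], 5.0], [[0, 0, 0], [0, 0.1, 0], 5.0], [[0, 0, 0], [0, 0, 0], 5.0], [[0, 0, 0], [0, 0, 0], 5.0], [[0, 0, 0], [0, 0, 0], 5.0]]'

```text
time: 23.9
position: [0.5495, -0.0439, 0.0908]
ee_rot: [-0.211, 0.682, 0.666, 0.216]
ft_force: [-2.2, 0.3, 1.6]
gripper_width: 0.664
```

```bash
python3 - <<'E'
from h import *
from bench import readout,cams
o=readout.get_obs();r=qR(o["ee_rot"])
print(o["time"],RM.inv().apply(o["position"]-MO),(r.inv()*FR).as_rotvec(),o["ft_force"],o["gripper_width"]*85.4)
c=cams.read_camera("wrist");cv2.imwrite("pics/w17.png",cv2.resize(c["image"][40:280,300:540,::-1],None,fx=2.5,fy=2.5));
f=lambda p,z:RM.inv().apply(wray(c,un(p,2.5,(300,40)),z)-MO).round(4)
E
```

```text
23.9 [-0.03427185 -0.07872179  0.09077291] [-0.0011632  -0.00242765  0.0002995 ] [-2.21975901  0.34809229  1.59942246] 56.71063323884488
```

View pics/w17.png

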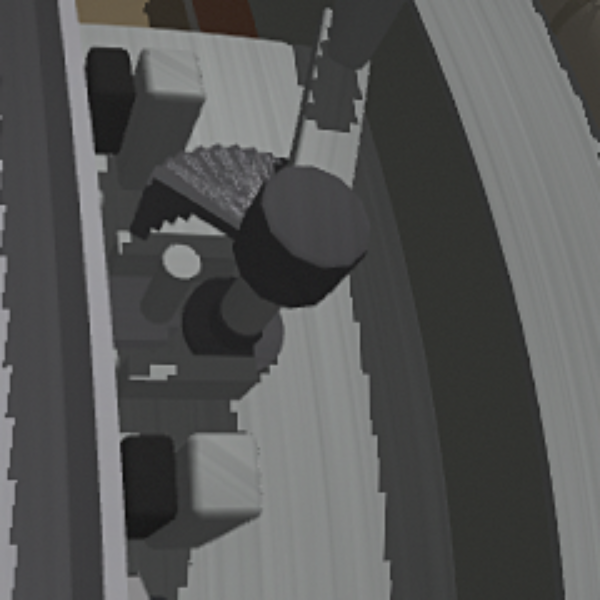

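Emit:
servo_tool --rows '[[[0, 0, 0], [0, 0.15, 0], 5.0], [[0, 0, 0], [0, 0.15, 0], 5.0], [[0, 0, 0], [0, 0.1, 0], 5.0], [[0, 0, 0], [0, 0, 0], 5.0], [[0, 0, 0], [0, 0, 0], 5.0], [[0, 0, 0], [0, 0, 0], 5.0], [[0, 0, 0], [0, 0, 0], 5.0], [[0, 0, 0], [0, 0, 0], 5.0]]'

```text
time: 24.95
position: [0.5512, -0.044, 0.0909]
ee_rot: [-0.214, 0.68, 0.668, 0.214]
ft_force: [-3.5, 0.1, 2.2]
gripper_width: 0.669
```

```bash
python3 - <<'E'
from h import *
from bench import readout,cams
o=readout.get_obs();r=qR(o["ee_rot"])
print(o["time"],RM.inv().apply(o["position"]-MO),(r.inv()*FR).as_rotvec(),o["ft_force"],o["gripper_width"]*85.4)
E
```

```text
24.95 [-0.03258062 -0.07883945  0.09089184] [-0.00860749 -0.00304166  0.00281013] [-3.50564472  0.14112743  2.17552522] 57.12247349052961
```

Emit:
servo_tool --rows '[[[0, 0, 0], [0, 0, 0], 6.0], [[0, 0, 0], [0, 0, 0], 6.5], [[0, 0, 0], [0, 0, 0], 7.5], [[0, 0, 0], [0, 0, 0], 8.0], [[0, 0, 0], [0, 0, 0], 8.0], [[0, 0, 0], [0, 0, -2], 8.0], [[0, 0, 0], [0, 0, -4], 8.0], [[0, 0, 0], [0, 0, -4], 8.0]]' --force 20

```text
time: 25.95
position: [0.5505, -0.1026, 0.1743]
ee_rot: [-0.215, 0.681, 0.667, 0.214]
ft_force: [0.3, 0.1, 0.4]
gripper_width: 0.938
```

```bash
python3 - <<'E'
from h import *
from bench import readout,cams
import pickle
o=readout.get_obs();r=qR(o["ee_rot"])
print(o["time"],o["position"],o["ft_force"],o["gripper_width"]*85.4)
c=cams.read_camera("wrist");cv2.imwrite("pics/w18.png",c["image"][:,:,::-1]);pickle.dump(c,open("w18.pkl","wb"))
E
```

```text
25.95 [ 0.55054564 -0.1026193   0.17432917] [0.27064213 0.11227557 0.40941526] 80.07576617472226
```

View pics/w18.png

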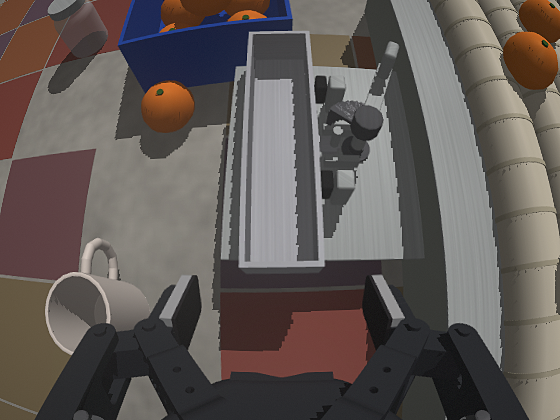

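```bash
python3 - <<'E'
from h import *
P=mach([.034+.053*np.cos(1.2),.053*np.sin(1.2),0]);a=1.2-np.pi/2+MY;print(P,a)
g=axes([np.cos(a),np.sin(a),0],[0,0,-1])
plan([([.57,-.06,.26],axes([1,0,0],[0,.3,-1]),3),([*P[:2],.21],g,5)],3.5)
E
```

```text
[0.64007508 0.08210705 0.        ] -0.3947963267948966
[[[0.003,-0.107,-0.006],[2.8,0.53,-1.3],3.5],[[0.004,-0.106,-0.006],[2.65,0.55,-1.6],3.5],[[0.003,-0.107,-0.006],[2.46,0.55,-1.87],3.5],[[-0.011,-0.058,0.078],[2.43,1.4,1.78],3.5],[[-0.012,-0.057,0.079],[2.64,1.19,1.64],3.5],[[-0.011,-0.058,0.078],[2.81,0.95,1.5],3.5],[[-0.012,-0.057,0.078],[2.95,0.71,1.34],3.5],[[-0.011,-0.058,0.079],[3.07,0.46,1.18],3.5]]
end [0.6401 0.0821 0.21  ]
```

Emit:
servo_tool --rows '[[[0.003, -0.107, -0.006], [2.8, 0.53, -1.5], 3.5], [[0.004, -0.106, -0.006], [2.65, 0.55, -1.7], 3.5], [[0.003, -0.107, -0.006], [2.46, 0.55, -1.87], 3.5], [[-0.011, -0.058, 0.078], [2.43, 1.4, 1.6], 3.5], [[-0.012, -0.057, 0.079], [2.64, 1.19, 1.5], 3.5], [[-0.011, -0.058, 0.078], [2.81, 0.95, 1.4], 3.5], [[-0.012, -0.057, 0.078], [2.95, 0.71, 1.34], 3.5], [[-0.011, -0.058, 0.079], [3.07, 0.46, 1.1], 3.5]]'

```text
time: 27.0
position: [0.6488, 0.0735, 0.2341]
ee_rot: [0.016, 0.84, 0.543, 0.002]
ft_force: [0.2, -0.1, 0.1]
gripper_width: 0.412
```

```bash
python3 - <<'E'
from h import *
from bench import readout,cams
import pickle
o=readout.get_obs();r=qR(o["ee_rot"])
print(o["time"],o["position"],o["ft_force"],o["gripper_width"]*85.4,o["joint_pos"].round(2))
c=cams.read_camera("wrist");cv2.imwrite("pics/w19.png",c["image"][:,:,::-1]);pickle.dump(c,open("w19.pkl","wb"))
a=-.395;g=axes([np.cos(a),np.sin(a),0],[0,0,-1])
plan([([.640,.0818,.195],g,3),([.640,.0818,.15],g,3)],3.5)
E
```

```text
27.0 [0.64884967 0.07345284 0.23413096] [ 0.22792269 -0.14018246  0.09744928] 35.161148218037475 [ 0.04  0.13  1.68 -0.03  1.31  0.47]
[[[0.009,0.004,-0.009],[0.02,-0.38,1.24],3.5],[[0.009,0.004,-0.009],[0.01,-0.37,1.24],3.5],[[0.009,0.005,-0.009],[0.02,-0.36,1.25],3.5],[[0.0,-0.0,0.0],[-0.0,-0.0,1.5],3.5],[[0.0,-0.0,0.0],[-0.0,-0.0,1.5],3.5],[[0.0,-0.0,0.0],[-0.0,-0.0,1.5],3.5]]
end [0.6401 0.0818 0.15  ]
```

View pics/w19.png

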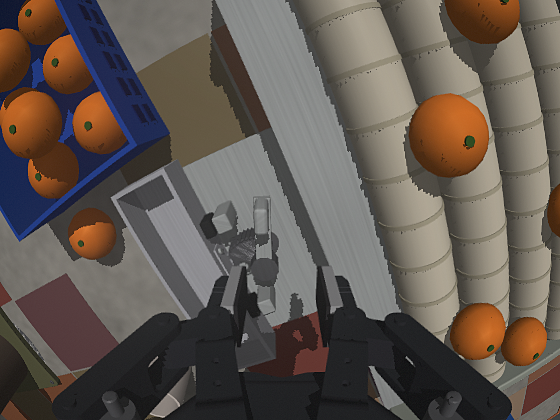

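Emit:
servo_tool --rows '[[[0.009, 0.004, -0.009], [0, -0.4, 1.24], 3.5], [[0.009, 0.004, -0.009], [0, -0.4, 1.24], 3.5], [[0.009, 0.005, -0.009], [0, -0.36, 1.0], 3.5], [[0, 0, 0], [0, 0, 0], 3.5], [[0, 0, 0], [0, 0, 0], 3.5], [[0, 0, 0], [0, 0, 0], 3.5], [[0, 0, 0], [0, 0, 0], 3.5], [[0, 0, 0], [0, 0, 0], 3.5]]'

```text
time: 28.05
position: [0.6388, 0.0787, 0.1977]
ee_rot: [-0.001, 0.832, 0.554, 0.001]
ft_force: [0.3, -0.4, 0.0]
gripper_width: 0.405
```

```bash
python3 - <<'E'
from h import *
from bench import readout,cams
o=readout.get_obs();r=qR(o["ee_rot"])
print(o["time"],o["position"],o["ft_force"],o["gripper_width"]*85.4)
c=cams.read_camera("wrist");cv2.imwrite("pics/w20.png",cv2.resize(c["image"][150:370,170:390,::-1],None,fx=2.5,fy=2.5))
a=-.395;g=axes([np.cos(a),np.sin(a),0],[0,0,-1])
plan([([.640,.0818,.15],g,3)],3.5)
E
```

```text
28.05 [0.63881898 0.07868128 0.19770422] [ 0.29835229 -0.41780302  0.02452275] 34.59726334877122
[[[0.0,-0.001,-0.0],[0.11,-0.0,1.59],3.5],[[0.0,-0.001,-0.0],[0.1,-0.01,1.59],3.5],[[0.0,-0.0,-0.001],[0.11,-0.0,1.59],3.5]]
end [0.64   0.0817 0.15  ]
```

View pics/w20.png

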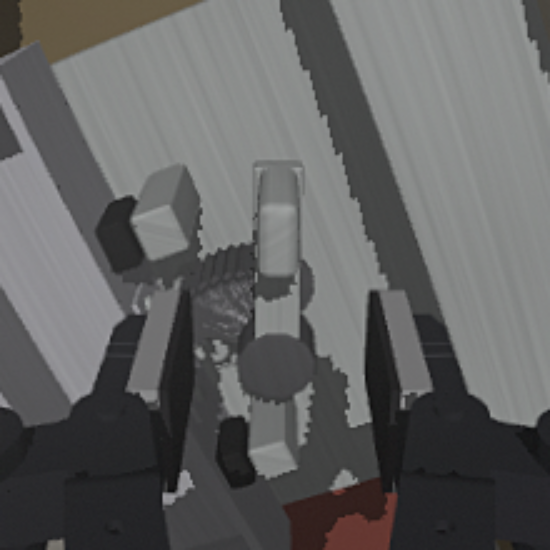

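Paddle is centred between the jaws (columns ~278 vs jaw mid ~280). Descend and close lightly.

Emit:
servo_tool --rows '[[[0, -0.001, 0], [0.11, 0, 1.7], 3.5], [[0, -0.001, 0], [0.11, 0, 1.7], 3.5], [[0, 0, 0], [0.1, 0, 1.4], 3.5], [[0, 0, 0], [0, 0, 0], 0.6], [[0, 0, 0], [0, 0, 0], 0.6], [[0, 0, 0], [0, 0, 0], 0.6], [[0, 0, 0], [0, 0, 0], 0.6], [[0, 0, 0], [0, 0, 0], 0.6]]' --force 30

```text
time: 29.1
position: [0.6394, 0.0822, 0.1448]
ee_rot: [-0.001, 0.832, 0.554, -0.001]
ft_force: [0.2, 0.3, -1.9]
gripper_width: 0.112
```

```bash
cat >> h.py <<'E'
AX=mach([.034,0,0])
def lever(o):
    d=o["position"][:2]-AX[:2];x=qR(o["ee_rot"]).apply([1,0,0])
    return np.linalg.norm(d),np.arctan2(d[1],d[0])-MY-1.31,np.arctan2(x[1],x[0])-MY-1.31
def arc(c0,c1,n,z,grip,rad=.053,off=0.):
    gs=[]
    for i in range(1,n+1):
        a=c0+(c1-c0)*i/n+1.31+MY
        p=AX[:2]+rad*np.array([np.cos(a),np.sin(a)]);aa=a+off-np.pi/2
        gs.append(([*p,z],axes([np.cos(aa),np.sin(aa),0],[0,0,-1]),1))
    plan(gs,grip)
E
python3 - <<'E'
from h import *
from bench import readout,cams
o=readout.get_obs()
print(o["time"],o["position"],o["ft_force"],o["gripper_width"]*85.4,lever(o))
r,c,t=lever(o)
arc(c,c+1.0,8,o["position"][2],.6,rad=r)
E
```

```text
29.1 [0.63937014 0.08215247 0.14481195] [ 0.23033273  0.30023075 -1.89601245] 9.606037829495495 (np.float64(0.05277502026495138), np.float64(-0.09733871527339355), np.float64(-0.11072286985081492))
[[[-0.002,0.001,-0.138],[-0.05,-0.66,0.0],0.6],[[0.0,-0.0,-0.125],[-0.04,-0.66,0.0],0.6],[[0.0,-0.0,-0.125],[-0.04,-0.65,0.0],0.6],[[0.0,-0.0,-0.125],[-0.04,-0.66,0.0],0.6],[[0.0,-0.0,-0.125],[-0.05,-0.66,0.0],0.6],[[0.0,-0.0,-0.125],[-0.04,-0.66,0.0],0.6],[[0.0,-0.0,-0.125],[-0.04,-0.66,-0.0],0.6],[[0.0,-0.0,-0.125],[-0.04,-0.65,-0.0],0.6]]
end [0.5891 0.0762 0.1448]
```

Emit:
servo_tool --rows '[[[0, 0, -0.125], [-0.04, -0.66, 0], 0.6], [[0, 0, -0.125], [-0.04, -0.66, 0], 0.6], [[0, 0, -0.125], [-0.04, -0.65, 0], 0.6], [[0, 0, -0.125], [-0.04, -0.66, 0], 0.6], [[0, 0, 0], [0, 0, 0], 0.6], [[0, 0, 0], [0, 0, 0], 0.6], [[0, 0, 0], [0, 0, 0], 0.6], [[0, 0, 0], [0, 0, 0], 0.6]]'

```text
time: 30.1
position: [0.6134, 0.0858, 0.1448]
ee_rot: [-0.0, 0.665, 0.747, -0.0]
ft_force: [-0.1, 0.7, -2.2]
gripper_width: 0.111
```

```bash
python3 - <<'E'
from h import *
from bench import readout,cams
o=readout.get_obs()
print(o["time"],o["position"],o["ft_force"],o["gripper_width"]*85.4,lever(o))
r,c,t=lever(o)
arc(c,c+.9,8,o["position"][2],.6,rad=.053)
c=cams.read_camera("wrist");cv2.imwrite("pics/w21.png",c["image"][:,:,::-1])
E
```

```text
30.1 [0.61336494 0.08583455 0.14477908] [-0.08407691  0.72257176 -2.16012078] 9.467973912719843 (np.float64(0.05302906433253098), np.float64(0.4043603313928332), np.float64(0.40022139914652555))
[[[-0.001,-0.0,-0.117],[-0.04,-0.59,0.0],0.6],[[-0.0,-0.0,-0.112],[-0.03,-0.6,0.0],0.6],[[0.0,-0.0,-0.113],[-0.04,-0.59,0.0],0.6],[[0.0,-0.0,-0.112],[-0.03,-0.6,0.0],0.6],[[0.0,-0.0,-0.113],[-0.03,-0.59,0.0],0.6],[[0.0,-0.0,-0.112],[-0.03,-0.6,0.0],0.6],[[0.0,-0.0,-0.113],[-0.04,-0.59,0.0],0.6],[[0.0,-0.0,-0.112],[-0.03,-0.6,0.0],0.6]]
end [0.5745 0.0609 0.1448]
```

View pics/w21.png

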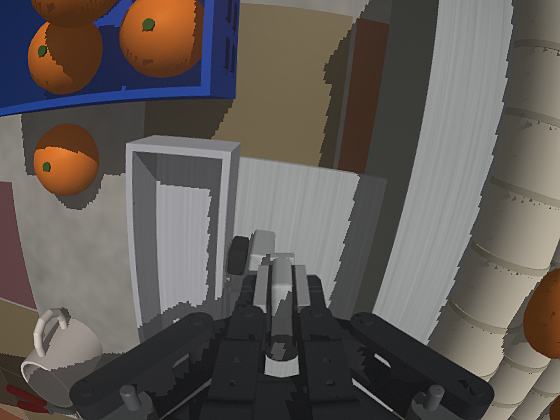

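Emit:
servo_tool --rows '[[[0, 0, -0.125], [-0.04, -0.66, 0], 0.6], [[0, 0, -0.125], [-0.04, -0.66, 0], 0.6], [[0, 0, -0.125], [-0.04, -0.66, 0], 0.6], [[0, 0, -0.125], [-0.04, -0.66, 0], 0.6], [[0, 0, -0.125], [-0.04, -0.66, 0], 0.6], [[0, 0, 0], [0, 0, 0], 0.6], [[0, 0, 0], [0, 0, 0], 0.6], [[0, 0, 0], [0, 0, 0], 0.6]]' --force 50

```text
time: 31.15
position: [0.5839, 0.0721, 0.1449]
ee_rot: [-0.0, 0.398, 0.918, 0.0]
ft_force: [0.2, -0.1, -1.8]
gripper_width: 0.098
```

```bash
python3 - <<'E'
from h import *
from bench import readout,cams
o=readout.get_obs()
print(o["time"],o["position"],o["ft_force"],o["gripper_width"]*85.4,lever(o))
r,c,t=lever(o)
arc(c,1.62,8,o["position"][2],.6,rad=.053)
c=cams.read_camera("wrist");cv2.imwrite("pics/w22.png",c["image"][:,:,::-1])
E
```

```text
31.15 [0.58388045 0.0721478  0.14485535] [ 0.22132849 -0.0899503  -1.83889764] 8.407953393409155 (np.float64(0.05291984799495983), np.float64(1.0280393573322537), np.float64(1.037688559746257))
[[[0.0,-0.001,-0.064],[-0.0,-0.39,-0.0],0.6],[[0.0,0.0,-0.074],[-0.02,-0.39,-0.0],0.6],[[0.0,0.0,-0.074],[-0.01,-0.4,-0.0],0.6],[[-0.0,0.0,-0.074],[-0.02,-0.39,-0.0],0.6],[[-0.0,0.0,-0.074],[-0.01,-0.39,0.0],0.6],[[-0.0,0.0,-0.074],[-0.02,-0.39,0.0],0.6],[[-0.0,0.0,-0.074],[-0.01,-0.39,0.0],0.6],[[-0.0,0.0,-0.074],[-0.02,-0.39,0.0],0.6]]
end [0.5682 0.0456 0.1449]
```

View pics/w22.png

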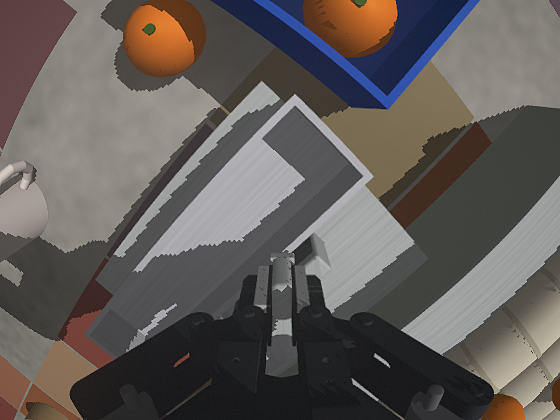

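Emit:
servo_tool --rows '[[[0, 0, -0.07], [-0.01, -0.4, 0], 0.6], [[0, 0, -0.075], [-0.02, -0.4, 0], 0.6], [[0, 0, -0.075], [-0.01, -0.4, 0], 0.6], [[0, 0, -0.075], [-0.02, -0.4, 0], 0.6], [[0, 0, -0.075], [-0.01, -0.4, 0], 0.6], [[0, 0, -0.075], [-0.02, -0.4, 0], 0.6], [[0, 0, -0.075], [-0.01, -0.4, 0], 0.6], [[0, 0, 0], [0, 0, 0], 0.6]]'

```text
time: 32.2
position: [0.5698, 0.0498, 0.1449]
ee_rot: [-0.0, 0.148, 0.989, 0.002]
ft_force: [-1.1, -2.6, -1.6]
gripper_width: 0.104
```

```bash
python3 - <<'E'
from h import *
from bench import readout,cams
o=readout.get_obs()
print(o["time"],o["position"],o["ft_force"],o["gripper_width"]*85.4,lever(o))
r,c,t=lever(o)
arc(c,1.6,2,o["position"][2],.6,rad=.053)
c=cams.read_camera("wrist");cv2.imwrite("pics/w23.png",c["image"][:,:,::-1])
c=cams.read_camera("scene");cv2.imwrite("pics/sc23.png",cv2.resize(c["image"][190:290,240:370,::-1],None,fx=5,fy=5))
E
```

```text
32.2 [0.5698083  0.04976849 0.14485778] [-1.08138364 -2.58509376 -1.60761531] 8.91590790420937 (np.float64(0.05256660215412381), np.float64(1.5346161715150988), np.float64(1.5575764578283264))
[[[0.004,-0.001,-0.01],[0.04,-0.17,-0.0],0.6],[[0.0,-0.0,-0.032],[0.0,-0.18,-0.0],0.6]]
end [0.5684 0.0465 0.1449]
```

View pics/w23.png

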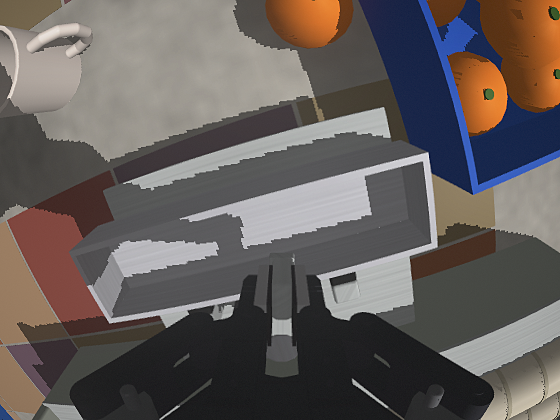

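View pics/sc23.png

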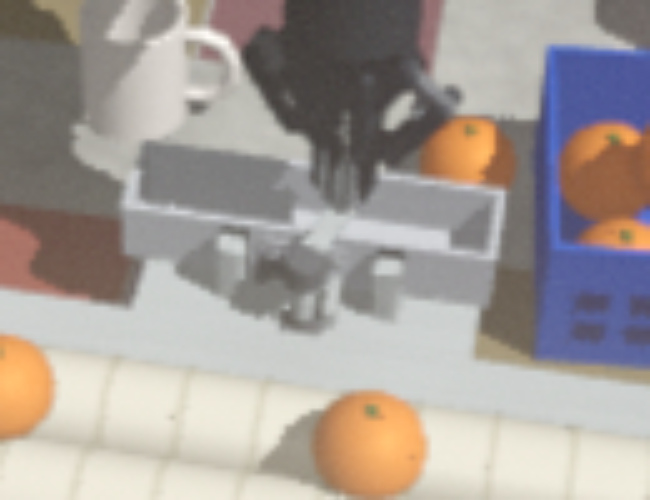

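Emit:
servo_tool --rows '[[[0, 0, -0.02], [0, -0.18, 0], 0.6], [[0, 0, -0.03], [0, -0.18, 0], 0.6], [[0, 0, 0], [0, 0, 0], 0.6], [[0, 0, 0], [0, 0, 0], 2.5], [[0, 0, 0], [0, 0, 0], 3.0], [[0, 0, 0], [0, 0, 0], 3.0], [[0, 0, 0], [0, 0, -3], 3.0], [[0, 0, 0], [0, 0, -4], 3.0]]' --force 20

```text
time: 33.3
position: [0.5677, 0.0472, 0.2136]
ee_rot: [-0.003, 0.122, 0.992, 0.003]
ft_force: [0.9, -0.3, 0.0]
gripper_width: 0.355
```

Emit:
servo_tool --rows '[[[0, 0, 0], [-3, 0, -5], 3.0], [[0, 0, 0], [-3, 0, -5], 3.0], [[0, 0, 0], [-2, 0, -3], 3.0], [[0, 0, 0], [0, 0, 0], 3.0], [[0, 0, 0], [0, 0, 0], 3.0], [[0, 0, 0], [0, 0, 0], 3.0], [[0, 0, 0], [0, 0, 0], 3.0], [[0, 0, 0], [0, 0, 0], 3.0]]'

```text
time: 34.3
position: [0.6451, 0.0274, 0.3454]
ee_rot: [-0.004, 0.121, 0.993, 0.004]
ft_force: [-0.2, -0.6, 0.5]
gripper_width: 0.353
```

```bash
python3 - <<'E'
from h import *
from bench import readout,cams
import pickle
o=readout.get_obs()
print(o["time"],o["position"],o["ft_force"],o["gripper_width"]*85.4)
c=cams.read_camera("wrist");cv2.imwrite("pics/w24.png",c["image"][:,:,::-1]);pickle.dump(c,open("w24.pkl","wb"))
c=cams.read_camera("side");cv2.imwrite("pics/s24.png",c["image"][:,:,::-1])
E
```

```text
34.3 [0.64507799 0.02738178 0.34538683] [-0.20667282 -0.61566163  0.50175984] 30.149878387067663
```

View pics/w24.png

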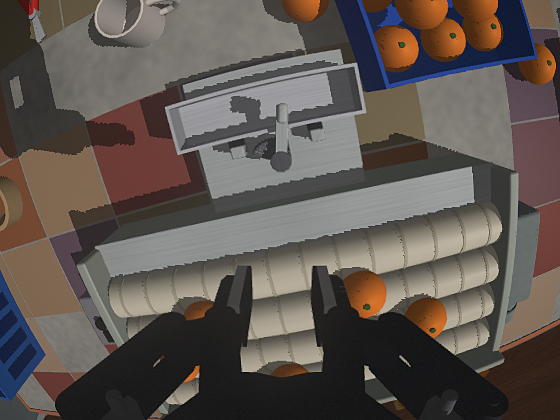

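View pics/s24.png

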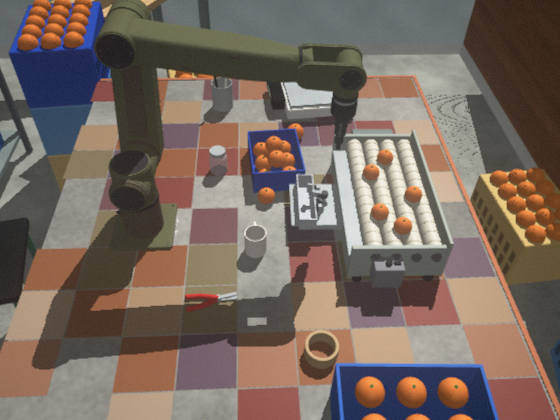

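```bash
python3 - <<'E'
import cv2
a=cv2.imread("pics/w24.png");cv2.imwrite("pics/c12.png",cv2.resize(a[50:190,155:375],None,fx=3.6,fy=3.6,interpolation=cv2.INTER_CUBIC))
E
```

```text
(no output)
```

View pics/c12.png

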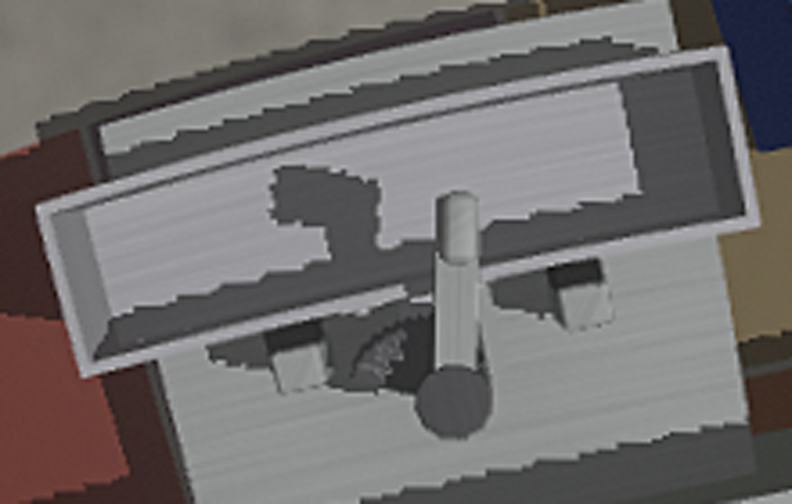

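```bash
python3 - <<'E'
from h import *
import pickle;c=pickle.load(open("w24.pkl","rb"))
f=lambda p,z:RM.inv().apply(wray(c,un(p,3.6,(155,50)),z)-MO).round(4)
C=[f(p,.102) for p in[(36,208),(727,47),(760,222),(84,376)]];print(C,np.mean(C,0))
for a,b in((C[1],C[0]),(C[2],C[3])):d=a-b;print(np.hypot(*d[:2]),np.arctan2(-d[0],d[1]))
p=f((458,222),.143);d=p-[.034,0,.143];print(p,np.hypot(d[0],d[1]),np.arctan2(d[1],d[0])-1.31)
print("ledge corners",f((103,128),.06),f((668,3),.06))
for q in[(300,365),(585,305)]:print("buffer block",f(q,.1))
E
```

```text
[array([-0.0568, -0.1143,  0.102 ]), array([-0.0566,  0.1069,  0.102 ]), array([-0.0005,  0.1061,  0.102 ]), array([-1.00e-04, -1.13e-01,  1.02e-01])] [-0.0285   -0.003575  0.102   ]
0.22120009041589472 -0.0009041588856228905
0.21910036512977335 0.0018256483596575848
[-0.0188  0.0135  0.143 ] 0.054498532090323314 1.5812735872941888
ledge corners [-0.0812 -0.0979  0.06  ] [-0.0792  0.1008  0.06  ]
buffer block [ 0.0141 -0.0441  0.1   ]
buffer block [0.0151 0.0467 0.1   ]
```

```bash
python3 - <<'E'
from bench import bot,readout
print(bot.job_done());print(readout.get_obs()["ft_force"])
E
```

```text
the job is handed in; nothing more can be done
None
the job is handed in; nothing more can be done
```

The trough is right way up on the ledge, drawn home against the buffers, with the cam lever shut. I handed the job in at about 34 s of the 72 s, and no verdict was reported.

**What I did:**
- I opened the lock from about 0.17 rad, where the hook barred the way, to -0.1 rad.
- I turned the trough over in two 90° steps, standing it on its end in between and regripping from the open side.
- I set it on the ledge, slid it until it touched the buffers and let go. I then gripped the paddle and swung it round to shut.

**Last checks, from the wrist camera and in the machine's frame:**

| Quantity | Measured | Wanted |
|---|---|---|
| Trough x | -28.5 mm | -29 mm (home) |
| Trough y | about -3.6 mm | within ±10 mm |
| Trough yaw error | about 0.002 rad | below 0.07 rad |
| Cam angle | about 1.58 rad | above 1.4 rad |

- **Arm:** it was clear of everything, and wrist force was near zero.
- **Bystanders:** the last side picture showed them where they started. I compared them by eye only and did not measure.
- **Not directly checked:** I did not measure the trough's height or tilt after the lever was shut. When I set it down, the wrist force showed its weight resting on the ledge.

No check failed or disagreed with another beyond 1 to 3 mm.

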